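# Load the plate jig: unclamp, nudge the plates onto their pins, clamp up

## Robot

A 7-joint arm with a two-finger parallel gripper is mounted at the origin on a cart in front of the work surface, level with it; the furniture and walls round the work are solid. World frame = base frame: x ahead of the robot, y to its left, z up, the work surface at z = 0. Lengths are in m, angles in rad, forces in N, time in s.
With the tool pointing down it reaches from about 0.4 to 0.85 m from the base axis. Payload 10.4 kg.
Tool frame: the origin (TCP) lies on the centre line of the jaws, within the pads' length; the fingertips stand 22 mm ahead of it and the grasp point (between the pads) lies 3 mm ahead of it; z points along the fingers, y is the direction in which the jaws open and shut (so a half turn about z gives the same grasp; the last joint's range is limited). The gripper opens to 85 mm and grips with 20 to 120 N. Pads are 22 mm wide; open, the fingers measure 114 mm over their backs; the gripper's body (76 mm by 85 mm) begins 54 mm behind the grasp point. The pads swing forward as they close: fully open they stand 13 mm farther back than shut.
Start: joints at [-1.345, 0.332, -0.065, 1.46, 0.022, 1.35, -0.088], TCP at [0.154, 0.606, 0.253] pointing down, gripper open.
Joint ranges: [-2.6, 2.6], [-0.5, 2.12], [-1.47, 1.34], [0.16, 2.42], [-1.27, 4.41], [0.06, 2.06], [-2.6, 2.6]. Speed limits (rad/s): [2.22, 2.22, 2.79, 2.79, 3.14, 3.14, 3.14].

## Interface

Orientations are given as a unit quaternion [x, y, z, w].
In Python, from workcell import manip gives the robot as it stands. The module is installed in compiled form; this text tells all that it offers.
- The arm moves only by the shell command python3 -m crank 'ROWS' [FORCE]. ROWS is JSON, a list of rows, each a list of 3 entries, a list of its own where there are three numbers: the opening, from -1 (shut) to 1 (fully open), then the shift along the tool's x, y, z normalised to -1 to 1, where 1 is 80 mm, then the turn, a rotation vector about the tool's x, y, z normalised to -1 to 1, where 1 is pi/4 rad. In form: [[jaw, [tx, ty, tz], [ax, ay, az]], ...]. A call has exactly 5 rows; each row shifts and turns the commanded pose from where the row before left it, along the tool's axes as they then stand; what a row does not reach is not made up. A row lasts 1/10 s, in which the tool goes at most 50 mm and 8.59 degrees, less where a joint would pass 70% of its speed; a pose out of reach is approached as far as the arm can. A call with a number of a shift or a turn outside -1 to 1 is refused whole. A call with a gripper value outside its range is refused whole. The fingers move at their own pace and stop on an object; FORCE is the grip in N (left out, the last holds). Time passes only in rows, so rows that do not move let the fingers close, or fill a call up. It gives the time, the measured TCP pose, the force and the opening at its end, in the units of the state.
- manip.get_obs(): the state, without advancing time (a new reading comes with each control period).
- manip.camera(name): name is "scene" or "top"; returns the picture (400x640x3 uint8, blue, green, red); there is no depth.
- manip.camera_info(name): a dict with "K" (3x3 intrinsics, pixels), "camera_from_world" (4x4, takes a point from world to camera coordinates). Camera axes: x right, y down, z forward; pixel columns grow to the right and rows downward; lengths in m; the calibration is good to about 2 mm. A picture is of the moment at which its call begins. camera_info takes no time and is no camera call.
- manip.hand_in(): hands the job in, once; it reports no verdict.
The state is a dict: "clock": time; "joint_pos": joint angles; "joint_velocities": joint speeds; "tau": joint torques, N m; "position": TCP position; "ee_rot": TCP orientation; "ft_force": force on the tool from outside, world axes, zero at the start; "torque": the same for the moment, N m; "grip_width": opening from 0.0 (shut) to 1.0 (fully open).
Only numpy, scipy, OpenCV 4.12 (cv2) and the standard library are available. Lean on these libraries where they do the work, as an engineer would, in place of code of your own. Each camera call takes 0.05 s, during which the arm holds its last target.

## Task

Load the plate jig: flip its clamp arm up past centre so that it stays open, lift off the freed hold-down bar and lay it on the rubber mat. Then nudge every plate that lies on the loading deck (there are one or two) along the centre rail until its hole drops over the locating pin on its side and it lies flat; slide the plates, never lift them. Finally put the bar back square across the rail where it was, flip the clamp arm down onto it, and leave the vial and the brass weight behind the jig as they are.

Things in the scene. Friction and masses are not known exactly. Their poses are not given: they have to be found in the camera images.
- jig: Fixed jig on the worktop, 310 mm wide (its y), open at the sides and towards the robot. Origin: on the worktop half-way between the pins; x points away from the robot, y left, z up. All places in these texts are in this frame, in mm. Nest floor: top at z=8, x=-43 to 55. The clamp block stands at the far end, x=113 to 163, y=-22 to 22, up to z=75.
- deck_edge (a point): Middle of the loading deck's far edge, at (-43, 0, 18). The deck is flat, top at z=18, x=-140 to -43, y=-155 to 155, and ends here in a 10 mm step down to the nest floor.
- rail_mid (a point): Middle of the top of the centre rail, at (-20, 0, 30). The rail is y=-15 to 15, x=-140 to 100, top at z=30; its two sides are the fences for the plates.
- pin_left (a point): Tip of the left locating pin, at (0, 66, 18). The pin is 14 mm across, stands 10 mm out of the nest floor (tip level with the deck); its upper 6 mm taper to 7 mm across.
- pin_right (a point): Tip of the right locating pin, at (0, -66, 18); the same.
- plate_left_mid (a point): Centre (half-way up) of the aluminium plate for the left nest, 80 (its x) x 100 (its y) x 10 mm, about 0.25 kg, with an 18 mm hole through its middle. May be absent. Starts flat on the deck and the pin tip (centre at z=23), 38 to 50 mm short of the pin, 9 to 21 mm off the rail, up to 9 degrees askew. Seated over the pin its centre is at z=13.
- plate_right_mid (a point): The same for the right nest and pin. Either plate, slid flat against the rail, has its hole within 1 mm of the pin's line; pushed on along the rail away from the robot it drops off the deck over the pin. Two fingertips apart, 3 mm above the deck, push it squarely and no longer reach it once it has dropped (its top is then level with the deck).
- bar_mid (a point): Centre of the steel hold-down bar, 24 (its x) x 180 (its y) x 16 mm, about 0.25 kg. Two rubber feet near its middle reach 10 mm below it and straddle the rail with 2 mm play each side; fitted, it lies flat on the rail, centre at z=38. Lying on the mat its centre is 18 mm over the mat's top. Grasp it across the 24 mm at its middle, tips clear of the rail under it.
- bar: The same bar; origin 18 mm under its centre.
- bar_seat (a point): Where the bar's centre belongs: (28, 0, 38), bar's y along the jig's y (either way round).
- clamp_arm (a joint): Angle of the clamp arm, rad: 0 = level, pointing to the robot, its pad on the bar; grows as it is lifted; 1.57 = upright; stop at 1.9, where it rests by its own weight. Let go, it falls to one side or the other. Hardly any friction; 0.18 kg.
- clamp_hinge (a point): Hinge of the clamp arm, at (133, 0, 64); its axis is the jig's y.
- clamp_grip (a point): Point on the axis of the arm's round rubber handle (18 mm across, 54 mm long), 145 mm from the hinge; the handle goes on 27 mm further out. With the arm down it is level at z=64 and can be pinched from above across the jig's y; it may turn between the fingers as the arm swings.
- mat_top (a point): Centre of the top of the fixed black rubber mat, 220 (x) x 120 (y) x 3 mm, on the worktop left or right of the jig.
- vial_blue: Bystander: white vial with a blue cap, 26 mm wide, 58 mm high, standing behind the jig; origin under its foot.
- weight_big: Bystander: brass weight with a knob, 38 mm wide, 62 mm high, standing behind the jig on the left; origin under its foot.

How it is judged:
On the way, in this order (a step that is already met when the one before it is completed fails the run):
1. the clamp arm stands open past centre (value of joint clamp_arm above 1.6 rad), for 0.3 s.
2. the bar lies flat on the mat, let go (horizontal distance between bar_mid and mat_top below 0.06 m and height (world z) of bar_mid below 0.033 m and angle between bar_mid's own z axis and vertical below 0.1 rad and contact force between the fingers and bar below 0.3 N), for 0.2 s.
3. every plate present lies flat over its pin (horizontal distance between plate_left_mid and pin_left below 0.004 m and height (world z) of each of plate_left_mid, plate_right_mid below 0.0155 m and angle between each of plate_left_mid, plate_right_mid's own z axis and vertical below 0.06 rad and angle between the x axis of each of plate_left_mid, plate_right_mid and the x axis of jig, either way round below 0.06 rad and horizontal distance between plate_right_mid and pin_right below 0.004 m), for 0.3 s.
4. the bar is back across the rail while the clamp is open (horizontal distance between bar_mid and bar_seat below 0.012 m and height (world z) of bar_mid between 0.036 and 0.0405 m and angle between bar_mid's own z axis and vertical below 0.06 rad and angle between the y axis of bar_mid and the y axis of jig, either way round below 0.12 rad and value of joint clamp_arm above 1.2 rad), for 0.2 s.
At the end, for the whole second after the job is handed in: Every plate present lies flat over its own pin (hole centre within 4 mm, centre below z=15.5 mm, within 3.4 degrees flat and square); the bar lies flat across the rail within 12 mm of its seat and 7 degrees of square; the clamp arm is down on it (within 0.06 rad of level) (all of step 3 and horizontal distance between bar_mid and bar_seat below 0.012 m and height (world z) of bar_mid between 0.036 and 0.0405 m and angle between bar_mid's own z axis and vertical below 0.06 rad and angle between the y axis of bar_mid and the y axis of jig, either way round below 0.12 rad and value of joint clamp_arm between -0.04 and 0.06 rad and linear speed of bar below 0.02 m/s); the robot touches nothing.
It fails at once if a plate is lifted well clear of the deck (height (world z) of any of plate_left_mid, plate_right_mid above 0.05 m).
It fails at once if the vial or the weight is shoved or tipped (distance of any of vial_blue, weight_big from where it was at the start of the episode above 0.03 m or angle between any of vial_blue, weight_big's own z axis and vertical above 0.5 rad).
Of plate_left, plate_right only 1 to 2 are there at a start; the rules pass over those that are not, and their reading is None.
At some moment in a run one of plate_left, plate_right may be knocked a few centimetres aside while the robot is not near it.
It also fails if it takes over 210 s, if anything falls off the work surface, if the arm or the gripper's body presses on something with over 40 N, if the wrist force passes 120 N, or if a joint passes its speed limit or range.

## Working session

There is one attempt and no reset: what is moved stays moved. The work goes in short steps, Python scripts to look and compute and a shell command to move; the robot and the scene stay as the last step left them, time stands still between calls to the robot, and variables do not carry over. Pictures are saved under pics/ and viewed, and the job is handed in when it is done.

```bash
ls; mkdir -p pics
python3 - <<'E'
from workcell import manip
import cv2
print(manip.get_obs())
for n in("scene","top"):
    cv2.imwrite(f"pics/{n}0.png",manip.camera(n)); print(manip.camera_info(n))
E
```

```text
pics
{'clock': 0.0, 'joint_pos': array([-1.34455832,  0.33286915, -0.06472213,  1.46093787,  0.02161357,
        1.34989166, -0.08851417]), 'joint_velocities': array([ 0.00105394, -0.00183312, -0.00055054,  0.000233  ,  0.00092574,
       -0.00124724,  0.00031693]), 'tau': array([ 3.64465232e-04, -6.25450230e+01,  4.93639405e-02, -3.91611171e+01,
        1.61861797e-02,  9.96442657e-03,  2.27824671e-05]), 'position': array([0.15383483, 0.6054207 , 0.25251932]), 'ee_rot': array([ 1.24083012e-01,  9.92271590e-01, -7.02978245e-04, -5.20465590e-05]), 'ft_force': array([-0.41106909, -0.72986439, -0.28378737]), 'torque': array([-0.03715329,  0.0403142 , -0.02693885]), 'grip_width': 1.0005332977629005}
{'K': array([[414.99830686,   0.        , 316.5913046 ],
       [  0.        , 414.99830686, 205.51556425],
       [  0.        ,   0.        ,   1.        ]]), 'camera_from_world': array([[ 0.80695814, -0.59019388,  0.02213013, -0.47968022],
       [-0.31492594, -0.46168496, -0.82925789,  0.22732816],
       [ 0.49964008,  0.66220705, -0.5584278 ,  0.72363182],
       [ 0.        ,  0.        ,  0.        ,  1.        ]])}
{'K': array([[416.79965158,   0.        , 317.02105345],
       [  0.        , 416.79965158, 194.92358673],
       [  0.        ,   0.        ,   1.        ]]), 'camera_from_world': array([[ 0.01340007, -0.99971061,  0.01997848, -0.02121691],
       [-0.99676813, -0.01493801, -0.07893126,  0.59659933],
       [ 0.07920686, -0.01885623, -0.99667985,  1.18247394],
       [ 0.        ,  0.        ,  0.        ,  1.        ]])}
```

View pics/scene0.png

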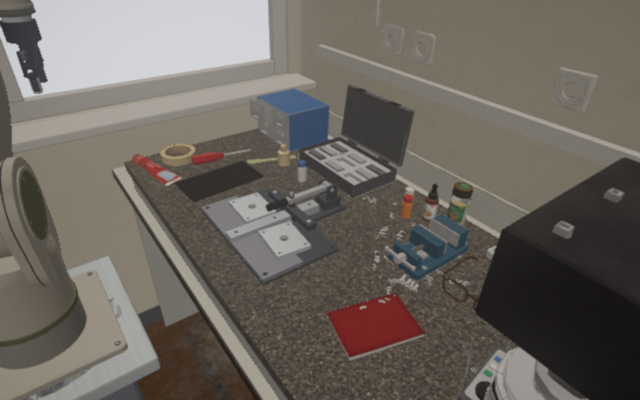

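View pics/top0.png

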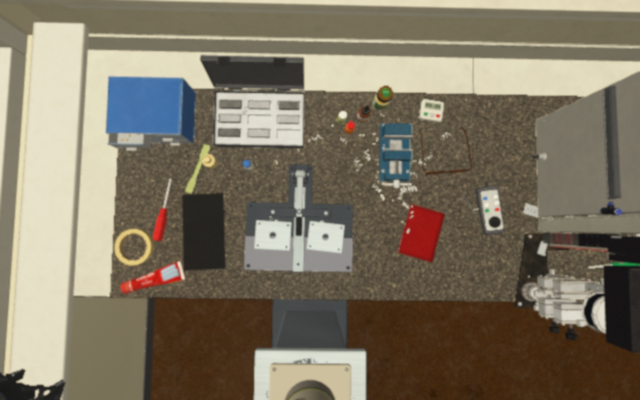

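```bash
cat > h.py <<'E'
import numpy as np, cv2
from workcell import manip
def proj(n,p):
    i=manip.camera_info(n); T=i["camera_from_world"]; p=np.atleast_2d(p)
    c=p@T[:3,:3].T+T[:3,3]; q=c@i["K"].T; return q[:,:2]/q[:,2:]
def back(n,uv,z):
    i=manip.camera_info(n); T=i["camera_from_world"]; R=T[:3,:3]; o=-R.T@T[:3,3]
    uv=np.atleast_2d(uv); d=np.c_[uv,np.ones(len(uv))]@np.linalg.inv(i["K"]).T@R
    return o+d*((z-o[2])/d[:,2])[:,None]
def crop(n,fn,x0,y0,x1,y1,s):
    im=manip.camera(n); c=cv2.resize(im[y0:y1,x0:x1],None,fx=s,fy=s,interpolation=cv2.INTER_CUBIC); cv2.imwrite("pics/"+fn,c); return im
E
python3 - <<'E'
from h import *
crop("top","t1.png",230,150,370,280,5)
crop("scene","s1.png",180,140,360,290,4)
E
```

```text
(no output)
```

View pics/t1.png

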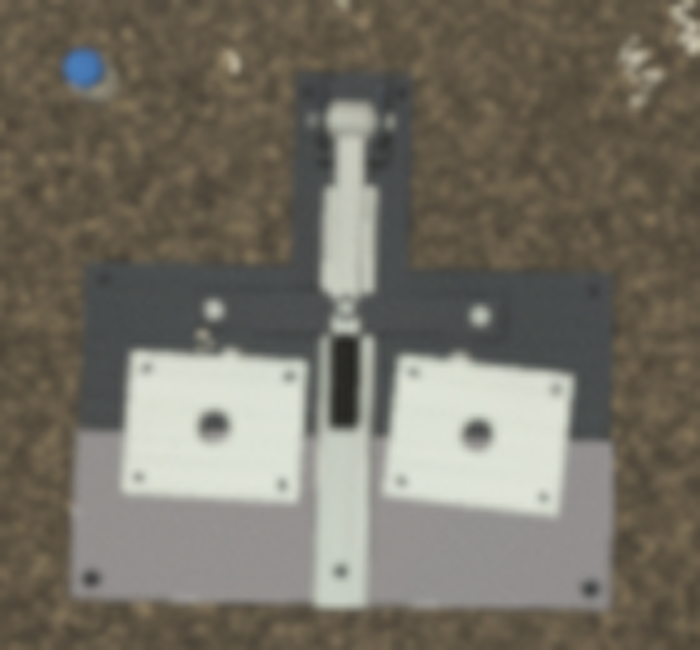

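View pics/s1.png

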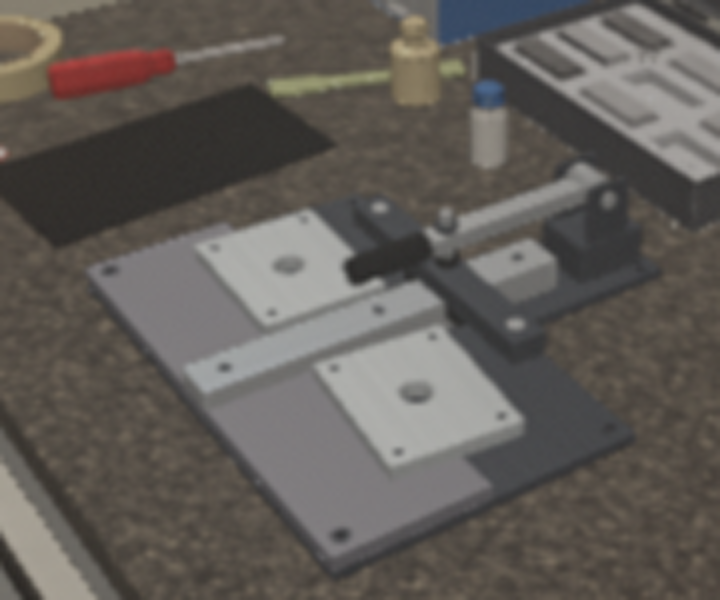

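```bash
cat >> h.py <<'E'
from scipy.optimize import least_squares
def J2W(P,jp):
    P=np.atleast_2d(np.array(P,float))/1000; c,s=np.cos(jp[2]),np.sin(jp[2])
    return np.c_[jp[0]+c*P[:,0]-s*P[:,1], jp[1]+s*P[:,0]+c*P[:,1], P[:,2]]
E
python3 - <<'E'
from h import *
J=np.array([[-140,155,18],[-140,-155,18],[-140,0,30],[-43,155,18],[-43,-155,18],[55,155,8],[55,-155,8],[-140,15,30],[-140,-15,30]])
C=np.array([[72,598],[609,607],[341,607],[79,431],[612,440],[88,265],[612,272],[314,607],[367,607]])
uv=C/5+[230,150]-0.4
r=least_squares(lambda q:(proj("top",J2W(J,q))-uv).ravel(),[.5,0,0])
print(r.x, r.fun.reshape(-1,2).round(1))
np.save("jig.npy",r.x)
j=r.x
pts=np.vstack([J,[[0,66,18],[0,-66,18],[28,0,38],[28,90,46],[28,-90,46],[133,0,64],[-12,0,73],[16,90,46],[40,-90,46],[163,22,0],[163,-22,0]]])
for n,(x0,y0,s,f) in {"top":(230,150,5,"t1.png"),"scene":(180,140,4,"s1.png")}.items():
    im=cv2.imread("pics/"+f)
    for u in (proj(n,J2W(pts,j))-[x0,y0]+.4)*s: cv2.circle(im,tuple(int(a) for a in u),4,(0,0,255),1)
    cv2.imwrite("pics/o_"+f,im)
E
```

```text
[ 0.51906661  0.03811985 -0.00486228] [[-0.3  0.5]
 [ 0.6  0.5]
 [ 0.1  0. ]
 [-0.6 -0.2]
 [ 0.4 -0.1]
 [-0.8 -0.8]
 [ 0.4 -0.1]
 [ 0.2 -0.1]
 [ 0.2  0.1]]
```

View pics/o_t1.png

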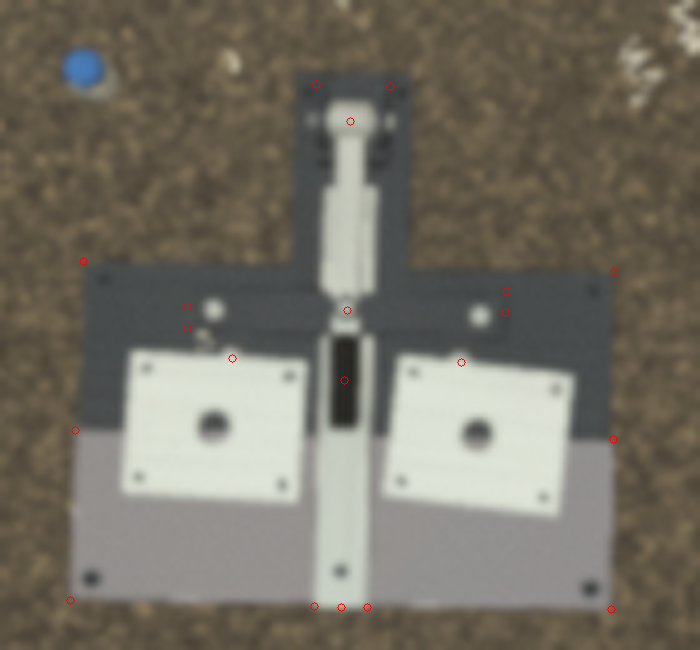

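View pics/o_s1.png

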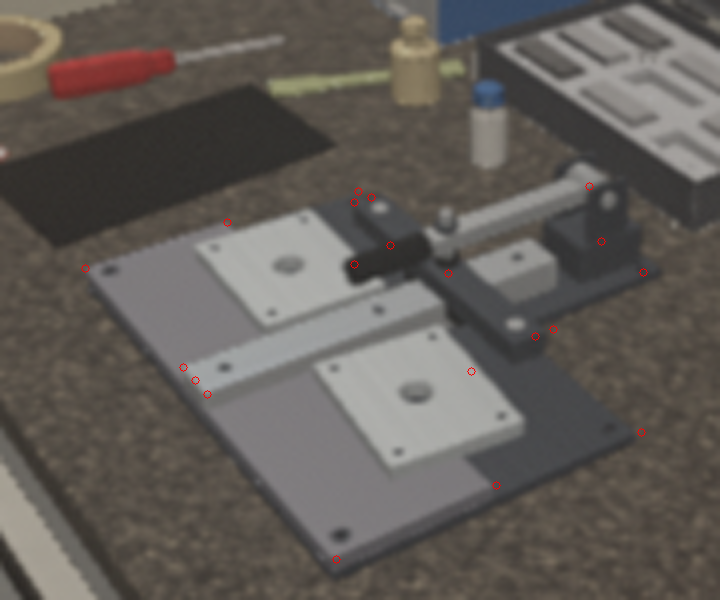

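```bash
cat > d.py <<'E'
# d.py jx jy jz [yawdeg] : target TCP in JIG mm -> remaining in tool units
import sys; from h import *
from scipy.spatial.transform import Rotation as Ro
j=np.array([0.520,0.0375,-0.005]); o=manip.get_obs(); R=Ro.from_quat(o["ee_rot"])
yaw=float(sys.argv[4]) if len(sys.argv)>4 else 0
T=J2W([[float(a) for a in sys.argv[1:4]]],j)[0]
Rt=Ro.from_euler('z',j[2]+np.radians(yaw))*Ro.from_matrix(np.diag([-1,1,-1.]))
c,s=np.cos(j[2]),np.sin(j[2]); p=o["position"]-[j[0],j[1],0]
print("t%.2f"%o["clock"],"jigpos",(1000*np.array([c*p[0]+s*p[1],-s*p[0]+c*p[1],p[2]])).round(1),"F",o["ft_force"].round(1),"grip%.3f"%o["grip_width"])
print("todo shift",(R.inv().apply(T-o["position"])/.08).round(3),"turn",((R.inv()*Rt).as_rotvec()/(np.pi/4)).round(3))
E
python3 d.py -12 0 200
python3 -m crank '[[1,[0,-0.5,0],[0,0,-0.062]],[1,[0,-0.5,0],[0,0,-0.062]],[1,[0,-0.5,0],[0,0,-0.062]],[1,[0,-0.5,0],[0,0,-0.062]],[1,[0,-0.5,0],[0,0,-0.062]]]'
python3 d.py -12 0 200
```

```text
t0.20 jigpos [-369.   566.2  252.8] F [ 0.5  0.1 -0.2] grip1.000
todo shift [-6.039 -5.791  0.665] turn [-0.001 -0.    -0.31 ]
clock: 0.7
position: [0.1234, 0.4069, 0.253]
ee_rot: [0.001, 1.0, -0.0, -0.0]
ft_force: [-1.1, 0.3, 1.3]
grip_width: 0.995
t0.70 jigpos [-398.5  367.4  253. ] F [-1.1  0.3  1.3] grip0.995
todo shift [-4.821 -4.602  0.663] turn [-0.    -0.     0.003]
```

```bash
python3 -m crank '[[1,[-0.55,-0.2,0],[0,0,0]],[1,[-0.55,-0.25,0],[0,0,0]],[1,[-0.5,-0.35,0],[0,0,0]],[1,[-0.5,-0.35,0],[0,0,0]],[1,[-0.5,-0.35,0],[0,0,0]]]' >/dev/null
python3 -m crank '[[1,[-0.42,-0.42,0],[0,0,0]],[1,[-0.4,-0.45,0],[0,0,0]],[1,[-0.4,-0.45,0],[0,0,0]],[1,[-0.4,-0.45,0],[0,0,0]],[1,[-0.4,-0.45,0],[0,0,0]]]' >/dev/null
python3 d.py -12 0 200
```

```text
t1.70 jigpos [-27.6  69.6 253.5] F [0.5 1.1 1.1] grip1.003
todo shift [-0.194 -0.871  0.669] turn [ 0.001  0.001 -0.   ]
```

```bash
python3 -m crank '[[1,[-0.1,-0.44,0.2],[0,0,0]],[1,[-0.1,-0.43,0.3],[0,0,0]],[1,[0,0,0.4],[0,0,0]],[1,[0,0,0.4],[0,0,0]],[1,[0,0,0.37],[0,0,0]]]' >/dev/null
python3 d.py -12 0 67
python3 -m crank '[[1,[0,0,0.4],[0,0,0]],[1,[0,0,0.25],[0,0,0]],[1,[0,0,0],[0,0,0]],[0,[0,0,0],[0,0,0]],[-0.3,[0,0,0],[0,0,0]]]' >/dev/null
python3 d.py -12 0 67
python3 -c "
from h import *
crop('scene','s2.png',180,120,360,270,4)"
```

```text
t2.20 jigpos [-12.9   1.4 118.3] F [-0.4  0.6  0.6] grip0.999
todo shift [-0.011 -0.018  0.642] turn [ 0.    -0.    -0.001]
t2.70 jigpos [-11.7   1.9  69. ] F [1.2 0.1 0.6] grip0.691
todo shift [ 0.004 -0.024  0.025] turn [ 0.001  0.002 -0.   ]
```

View pics/s2.png

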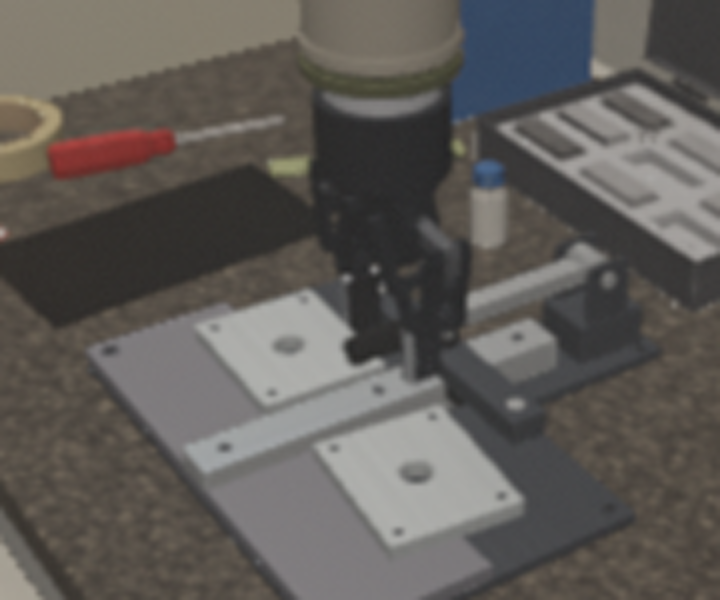

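```bash
python3 -m crank '[[-1,[0,-0.02,0.02],[0,0,0]],[-1,[0,0,0],[0,0,0]],[-1,[0,0,0],[0,0,0]],[-1,[0,0,0],[0,0,0]],[-1,[0,0,0],[0,0,0]]]' 30 
python3 -m crank '[[-1,[0,0,0],[0,0,0]],[-1,[0,0,0],[0,0,0]],[-1,[0,0,0],[0,0,0]],[-1,[0,0,0],[0,0,0]],[-1,[0,0,0],[0,0,0]]]'
python3 d.py -12 0 67
```

```text
clock: 3.25
position: [0.5076, 0.0385, 0.0666]
ee_rot: [0.002, 1.0, 0.001, 0.0]
ft_force: [-2.4, 3.9, 6.0]
grip_width: 0.198
clock: 3.75
position: [0.5077, 0.0386, 0.0666]
ee_rot: [0.002, 1.0, 0.001, 0.0]
ft_force: [-3.2, 4.0, 5.9]
grip_width: 0.197
t3.75 jigpos [-12.3   1.   66.6] F [-3.2  4.   5.9] grip0.197
todo shift [-0.004 -0.012 -0.005] turn [0.002 0.001 0.   ]
```

```bash
python3 -c "
import numpy as np
t=np.linspace(0,1.75,11);x=-145*np.cos(t);z=145*np.sin(t)
print(np.c_[t[1:],-np.diff(x)/80,-np.diff(z)/80].round(3), 133+x[-1],67+z[-1])"
```

```text
[[ 0.175 -0.028 -0.316]
 [ 0.35  -0.082 -0.306]
 [ 0.525 -0.134 -0.287]
 [ 0.7   -0.182 -0.259]
 [ 0.875 -0.224 -0.224]
 [ 1.05  -0.26  -0.181]
 [ 1.225 -0.288 -0.133]
 [ 1.4   -0.306 -0.081]
 [ 1.575 -0.316 -0.026]
 [ 1.75  -0.315  0.029]] 158.84567806917636 209.67796229672086
```

```bash
python3 -m crank '[[-1,[-0.028,0,-0.316],[0,0,0]],[-1,[-0.082,0,-0.306],[0,0,0]],[-1,[-0.134,0,-0.287],[0,0,0]],[-1,[-0.182,0,-0.259],[0,0,0]],[-1,[-0.224,0,-0.224],[0,0,0]]]' 
python3 d.py 40 0 178.3
```

```text
clock: 4.25
position: [0.5592, 0.0381, 0.178]
ee_rot: [0.002, 1.0, 0.001, -0.001]
ft_force: [4.4, 2.6, -8.3]
grip_width: 0.201
t4.25 jigpos [ 39.2   0.8 178. ] F [ 4.4  2.6 -8.3] grip0.201
todo shift [-0.01  -0.01  -0.003] turn [ 0.001 -0.001  0.   ]
```

```bash
python3 -m crank '[[-1,[-0.26,0,-0.181],[0,0,0]],[-1,[-0.288,0,-0.133],[0,0,0]],[-1,[-0.306,0,-0.081],[0,0,0]],[-1,[-0.316,0,-0.026],[0,0,0]],[-1,[-0.315,0,0.029],[0,0,0]]]' 
python3 d.py 158.8 0 209.7
python3 -c "
from h import *
crop('scene','s3.png',180,60,380,230,4)"
```

```text
clock: 4.75
position: [0.6785, 0.0371, 0.2086]
ee_rot: [0.002, 1.0, 0.0, -0.001]
ft_force: [-3.2, 1.0, -2.5]
grip_width: 0.2
t4.75 jigpos [158.5   0.4 208.6] F [-3.2  1.  -2.5] grip0.200
todo shift [-0.004 -0.005 -0.014] turn [ 0.001 -0.002  0.   ]
```

View pics/s3.png

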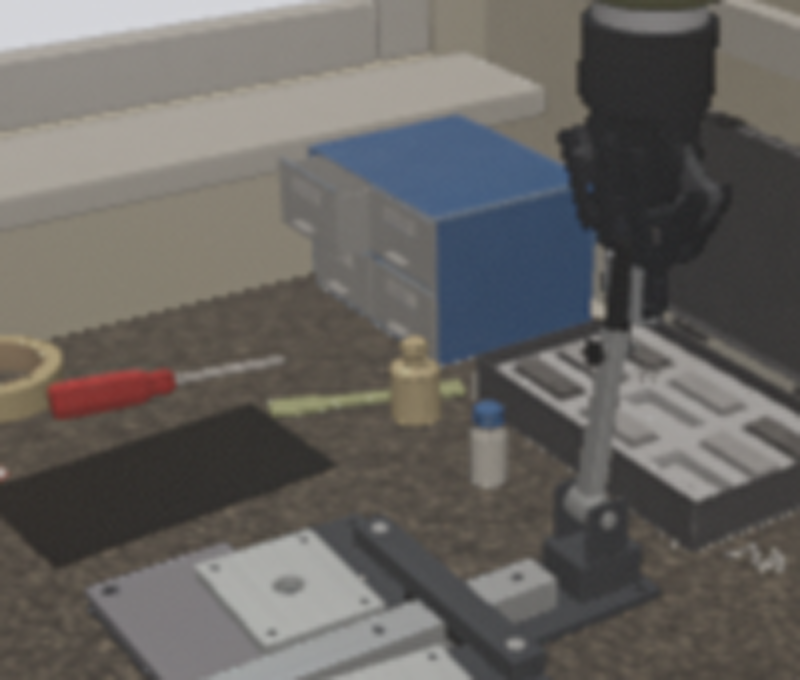

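```bash
python3 -m crank '[[-1,[-0.085,0,0.02],[0,0,0]],[-1,[-0.085,0,0.02],[0,0,0]],[0,[0,0,0],[0,0,0]],[0.5,[0,0,0],[0,0,0]],[0.5,[0,0,0],[0,0,0]]]' 
python3 -m crank '[[0.7,[0,0,0],[0,0,0]],[0.7,[0,0,-0.3],[0,0,0]],[0.7,[0,0,-0.5],[0,0,0]],[0.7,[0.5,0,-0.2],[0,0,0]],[0.7,[0.5,0,0],[0,0,0]]]' 
python3 d.py 28 0 150
python3 -c "
from h import *
crop('scene','s4.png',180,60,380,230,4)"
```

```text
clock: 5.3
position: [0.6916, 0.0362, 0.2058]
ee_rot: [0.003, 1.0, -0.0, 0.0]
ft_force: [-0.1, 0.5, -0.1]
grip_width: 0.701
clock: 5.8
position: [0.6123, 0.0364, 0.2881]
ee_rot: [0.003, 1.0, -0.0, 0.002]
ft_force: [0.3, 0.6, 0.6]
grip_width: 0.849
t5.80 jigpos [ 92.3  -0.6 288.1] F [0.3 0.6 0.6] grip0.849
todo shift [0.812 0.007 1.723] turn [-0.     0.006 -0.001]
```

View pics/s4.png

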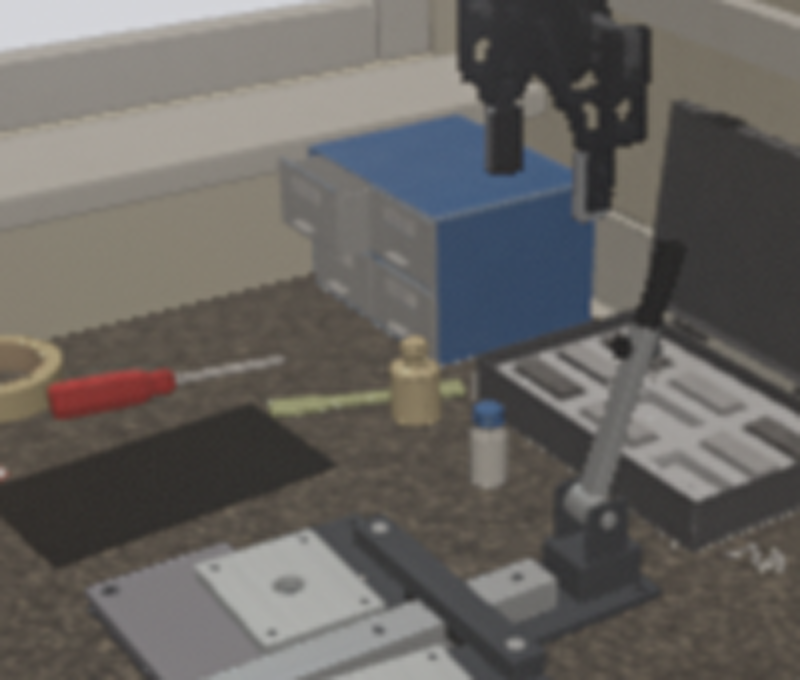

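```bash
python3 -c "
from h import *
print(manip.get_obs()['joint_pos'].round(2))"; python3 d.py 28 0 120 90;python3 d.py 28 0 120 -90
```

```text
[-0.63  0.31  0.63  1.49 -0.18  1.4   1.57]
t5.85 jigpos [ 85.6  -1.7 285.6] F [ 1.3 -1.9 -0.3] grip0.845
todo shift [0.713 0.016 2.073] turn [ 5.000e-03 -2.000e-03 -2.003e+00]
t5.85 jigpos [ 85.6  -1.7 285.6] F [ 1.3 -1.9 -0.3] grip0.845
todo shift [0.713 0.016 2.073] turn [-0.002 -0.005  1.997]
```

```bash
python3 -m crank '[[1,[0.36,0,0],[0,0,0]],[1,[0.35,0,0],[0,0,0]],[1,[0,0,0.2],[0,0,-0.182]],[1,[0,0,0.2],[0,0,-0.182]],[1,[0,0,0.2],[0,0,-0.182]]]' >/dev/null
python3 -m crank '[[1,[0,0,0.2],[0,0,-0.182]],[1,[0,0,0.2],[0,0,-0.182]],[1,[0,0,0.2],[0,0,-0.182]],[1,[0,0,0.2],[0,0,-0.182]],[1,[0,0,0.2],[0,0,-0.182]]]' >/dev/null
python3 -m crank '[[1,[0,0,0.2],[0,0,-0.182]],[1,[0,0,0.2],[0,0,-0.182]],[1,[0,0,0],[0,0,-0.182]],[1,[0,0,0],[0,0,0]],[1,[0,0,0],[0,0,0]]]' >/dev/null
python3 d.py 28 0 55 90
```

```text
t7.35 jigpos [ 30.9  -4.7 139.8] F [ 0.3 -0.1  0.3] grip1.002
todo shift [-0.069  0.031  1.059] turn [ 0.032 -0.026 -0.423]
```

```bash
python3 -m crank '[[1,[0,0,0.2],[0,0,-0.141]],[1,[0,0,0.2],[0,0,-0.141]],[1,[0,0,0],[0,0,-0.141]],[1,[0,0,0],[0,0,0]],[1,[0,0,0],[0,0,0]]]' >/dev/null
python3 d.py 28 0 55 90;  python3 -c "
from h import *
print(manip.get_obs()['joint_pos'].round(2))"
```

```text
t7.85 jigpos [ 26.2  -5.4 112.3] F [ 0.9 -0.4  0.4] grip1.001
todo shift [-0.096 -0.047  0.712] turn [ 0.062 -0.042 -0.166]
[ 0.5   0.44 -0.79  1.75  0.35  1.15  2.59]
```

```bash
python3 -m crank '[[1,[0,0,0],[0,0,0.182]],[1,[0,0,0],[0,0,0.182]],[1,[0,0,0],[0,0,0.182]],[1,[0,0,0],[0,0,0.182]],[1,[0,0,0],[0,0,0.182]]]' >/dev/null
python3 -m crank '[[1,[0,0,0],[0,0,0.182]],[1,[0,0,0],[0,0,0.182]],[1,[0,0,0],[0,0,0.182]],[1,[0,0,0],[0,0,0.182]],[1,[0,0,0],[0,0,0.182]]]' >/dev/null
python3 d.py 28 0 55 -90;  python3 -c "
from h import *
print(manip.get_obs()['joint_pos'].round(2))"
```

```text
t8.85 jigpos [ 26.7  -4.6 113.7] F [ 0.2  0.3 -0.4] grip1.004
todo shift [-0.052  0.08   0.73 ] turn [-0.079 -0.017  2.008]
[ 0.3   0.37 -0.54  1.76  0.23  1.12  1.25]
```

```bash
python3 -m crank '[[1,[0,0,0],[0,0,0.182]],[1,[0,0,0],[0,0,0.182]],[1,[0,0,0],[0,0,0.182]],[1,[0,0,0],[0,0,0.182]],[1,[0,0,0],[0,0,0.182]]]' >/dev/null
python3 -m crank '[[1,[0,0,0],[0,0,0.182]],[1,[0,0,0],[0,0,0.182]],[1,[0,0,0],[0,0,0.182]],[1,[0,0,0],[0,0,0.182]],[1,[0,0,0],[0,0,0.182]]]' >/dev/null
python3 d.py 28 0 55 -90;  python3 -c "
from h import *
print(manip.get_obs()['joint_pos'].round(2))"
```

```text
t9.85 jigpos [ 26.9  -4.5 114.2] F [ 0.5  0.9 -0.1] grip1.000
todo shift [0.07  0.059 0.737] turn [-0.062  0.034  0.188]
[ 0.11  0.34 -0.32  1.77  0.14  1.1  -0.11]
```

```bash
python3 -m crank '[[1,[0,0,0],[-0.031,0.017,0.094]],[1,[0,0,0],[-0.031,0.017,0.094]],[1,[0,0,0],[0,0,0]],[1,[0,0,0],[0,0,0]],[1,[0,0,0],[0,0,0]]]' >/dev/null
python3 d.py 28 0 55 -90
```

```text
t10.35 jigpos [ 26.5  -4.3 113.5] F [-0.3 -0.3  0.6] grip1.004
todo shift [0.053 0.021 0.731] turn [-0.003 -0.001  0.013]
```

```bash
python3 -m crank '[[1,[0.053,0.021,0.2],[0,0,0.013]],[1,[0,0,0.2],[0,0,0]],[1,[0,0,0.2],[0,0,0]],[1,[0,0,0.1],[0,0,0]],[0,[0,0,0],[0,0,0]]]' 30 >/dev/null
python3 d.py 28 0 55 -90
python3 -c "
from h import *
crop('scene','s5.png',200,120,340,240,5)
crop('top','t5.png',230,150,370,280,5)"
```

```text
t10.85 jigpos [27.1 -0.4 56. ] F [-0.2 -0.1  0.7] grip0.860
todo shift [0.006 0.012 0.013] turn [-0.006 -0.001 -0.002]
```

View pics/s5.png

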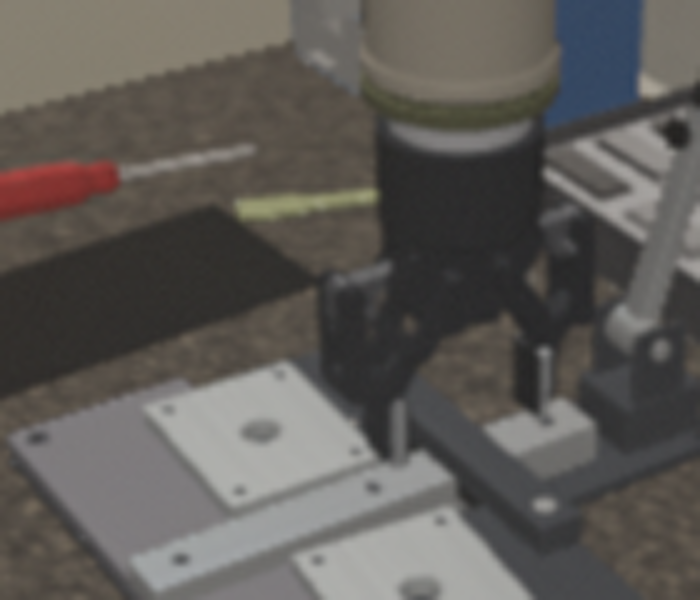

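View pics/t5.png

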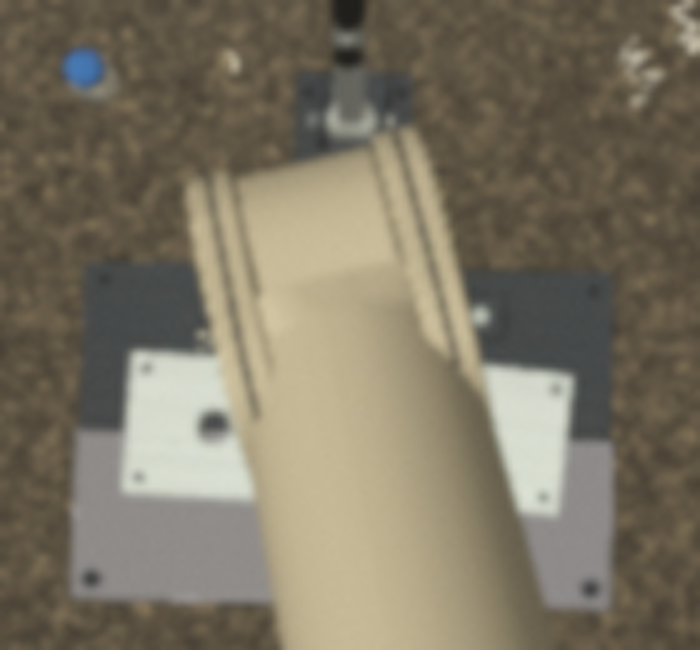

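```bash
python3 -m crank '[[-1,[0,0.01,0.01],[0,0,0]],[-1,[0,0,0],[0,0,0]],[-1,[0,0,0],[0,0,0]],[-1,[0,0,0],[0,0,0]],[-1,[0,0,0],[0,0,0]]]' 30 >/dev/null
python3 -m crank '[[-1,[0,0,0],[0,0,0]],[-1,[0,0,0],[0,0,0]],[-1,[0,0,0],[0,0,0]],[-1,[0,0,0],[0,0,0]],[-1,[0,0,0],[0,0,0]]]' 40 >/dev/null
python3 d.py 28 0 55 -90
```

```text
t11.95 jigpos [28.8 -0.4 56.9] F [-1.6 -0.5  6.4] grip0.264
todo shift [ 0.005 -0.01   0.023] turn [-0.002 -0.002 -0.003]
```

Run:
```python
from h import *
im=cv2.imread("pics/top0.png"); g=im.max(2)[185:280,170:240]
m=(g<45).astype(np.uint8); n,l,st,c=cv2.connectedComponentsWithStats(m)
k=1+st[1:,4].argmax(); print(st[k],c[k]+[170,185])
pts=np.argwhere(l==k)[:,::-1].astype(np.float32); r=cv2.minAreaRect(pts); print(r)
P=back("top",c[k]+[170,185],.003)[0]; print(P, (P[:2]-[.52,.0375])*1000)
bx=cv2.boxPoints(r)+[170,185]; print(back("top",bx,.003).round(3))
```

```text
[  13    9   41   75 2861] [203.21530933 231.48933939]
((33.15918731689453, 46.163124084472656), (73.73735046386719, 39.59022521972656), 88.72696685791016)
[0.48687381 0.31641345 0.003     ] [-33.12619159 278.91345095]
[[0.593 0.38  0.003]
 [0.597 0.265 0.003]
 [0.384 0.254 0.003]
 [0.38  0.367 0.003]]
```

```bash
python3 -m crank '[[-1,[0,0,-0.1],[0,0,0]],[-1,[0,0,-0.15],[0,0,0]],[-1,[0,0,-0.2],[0,0,0]],[-1,[0,0,-0.2],[0,0,0]],[-1,[0,0,-0.2],[0,0,0]]]'  >/dev/null
python3 d.py -34 265 120 -90
python3 -c "
from h import *
crop('scene','s6.png',200,120,340,240,5)"
```

```text
t12.45 jigpos [ 28.6  -0.5 125.6] F [ 0.2  0.4 -2.2] grip0.269
todo shift [ 3.317 -0.789  0.076] turn [-0.003 -0.002 -0.002]
```

View pics/s6.png

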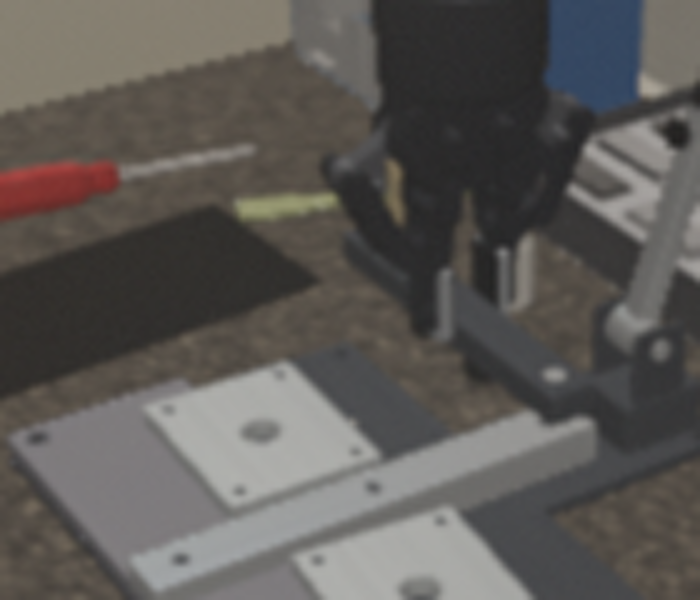

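Bar held, level. Carry to the mat.

```bash
python3 -m crank '[[-1,[0.2,-0.05,0],[0,0,0]],[-1,[0.3,-0.08,0],[0,0,0]],[-1,[0.4,-0.1,0],[0,0,0]],[-1,[0.4,-0.1,0],[0,0,0]],[-1,[0.4,-0.1,0],[0,0,0]]]'  >/dev/null
python3 -m crank '[[-1,[0.4,-0.1,0],[0,0,0]],[-1,[0.4,-0.1,0],[0,0,0]],[-1,[0.4,-0.1,0],[0,0,0]],[-1,[0.3,-0.05,0],[0,0,0]],[-1,[0.1,0,0],[0,0,0]]]'  >/dev/null
python3 d.py -34 265 41 -90
python3 -c "
from h import *
print(manip.get_obs()['joint_pos'].round(2))"
```

```text
t13.50 jigpos [-34.7 266.9 125. ] F [-0.2  0.  -1.9] grip0.268
todo shift [-0.026  0.013  1.05 ] turn [-0.004 -0.004  0.003]
[-0.26  0.37 -0.46  1.73  0.17  1.09 -0.77]
```

```bash
python3 -m crank '[[-1,[0,0,0.3],[0,0,0]],[-1,[0,0,0.3],[0,0,0]],[-1,[0,0,0.25],[0,0,0]],[-1,[0,0,0.1],[0,0,0]],[-1,[0,0,0.05],[0,0,0]]]'  >/dev/null
python3 d.py -34 265 41 -90
python3 -m crank '[[-1,[0,0,0.05],[0,0,0]],[-1,[0,0,0.02],[0,0,0]],[-1,[0,0,0],[0,0,0]],[-1,[0,0,0],[0,0,0]],[-1,[0,0,0],[0,0,0]]]'  >/dev/null
python3 d.py -34 265 41 -90
```

```text
t14.00 jigpos [-33.4 263.   44.2] F [ 0.8 -0.4 -1.8] grip0.266
todo shift [ 0.025 -0.008  0.04 ] turn [-0.005 -0.001 -0.003]
t14.50 jigpos [-33.  264.   39.9] F [-1.3 -1.2  4.2] grip0.267
todo shift [ 0.013 -0.013 -0.014] turn [-0.002 -0.002 -0.003]
```

```bash
python3 -m crank '[[0,[0,0,0],[0,0,0]],[0,[0,0,0],[0,0,0]],[0,[0,0,0],[0,0,0]],[0,[0,0,0],[0,0,0]],[0,[0,0,-0.2],[0,0,0]]]'  >/dev/null
python3 -m crank '[[0,[0,0,-0.2],[0,0,0]],[0,[0,0,-0.5],[0,0,0]],[0,[0,0,-0.5],[0,0,0]],[0,[-0.5,0,0],[0,0,0]],[0,[-0.5,0,0],[0,0,0]]]'  >/dev/null
python3 d.py -34 265 41 -90
python3 -c "
from h import *
crop('top','t7.png',150,150,370,300,3.6)
crop('scene','s7.png',150,60,370,260,3.5)"
```

```text
t15.50 jigpos [-32.7 184.3 154.2] F [ 1.3 -0.2 -0.3] grip0.497
todo shift [ 1.004 -0.017  1.418] turn [ 0.002 -0.004  0.001]
```

View pics/t7.png

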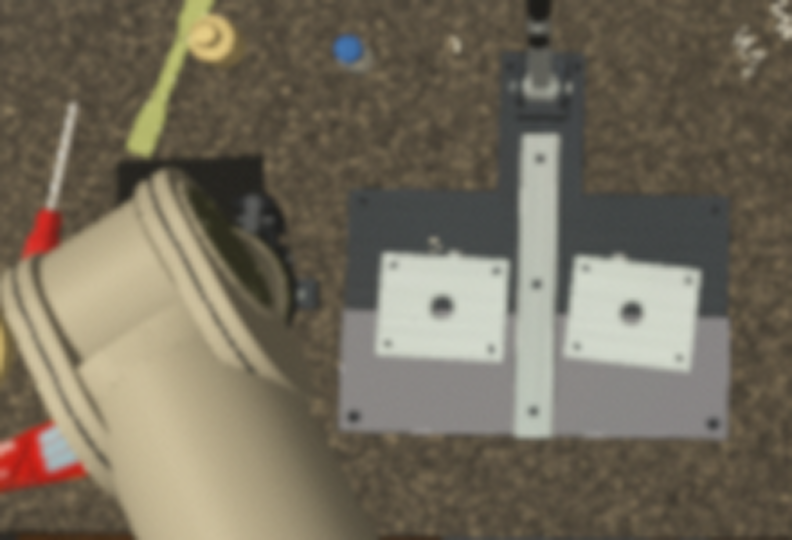

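View pics/s7.png

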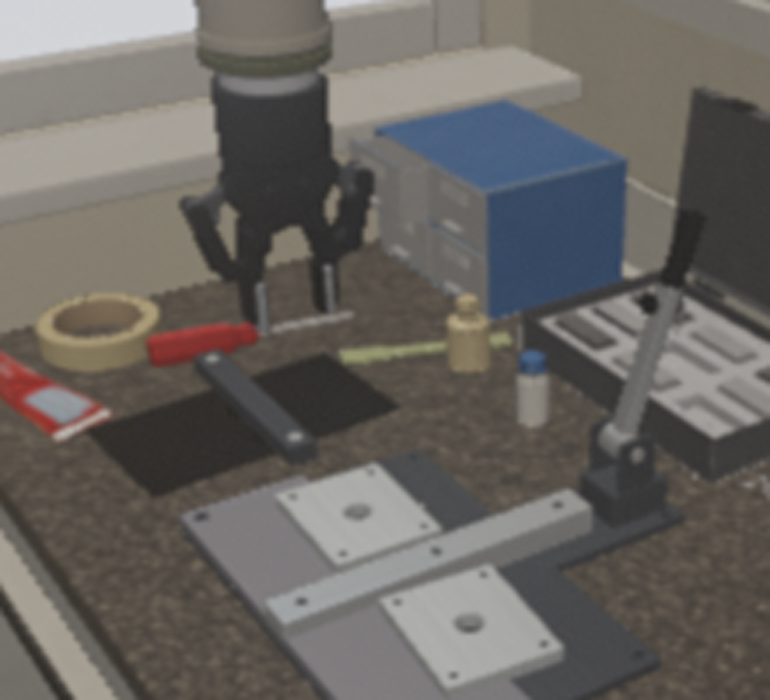

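```bash
cat > plates.py <<'E'
import sys
from h import *
j=np.array([0.520,0.0375,-0.005])
def W2J(P):
    c,s=np.cos(j[2]),np.sin(j[2]); p=P[:,:2]-j[:2]; return 1000*np.c_[c*p[:,0]+s*p[:,1],-s*p[:,0]+c*p[:,1]]
def find(z=.028):
    im=manip.camera("top"); g=im.min(2)
    for nm,ys in (("left",(20,150)),("right",(-150,-20))):
        c=proj("top",J2W([[-140,ys[0],z*1000],[-140,ys[1],z*1000],[60,ys[0],z*1000],[60,ys[1],z*1000]],j))
        m=np.zeros(g.shape,np.uint8); cv2.fillConvexPoly(m,cv2.convexHull(c.astype(np.int32)),1)
        b=((g>175)&(m>0)).astype(np.uint8); b=cv2.morphologyEx(b,cv2.MORPH_OPEN,np.ones((3,3)))
        n,l,st,_=cv2.connectedComponentsWithStats(b)
        if n<2: print(nm,"none"); continue
        k=1+st[1:,4].argmax(); cs,_=cv2.findContours((l==k).astype(np.uint8),cv2.RETR_EXTERNAL,cv2.CHAIN_APPROX_NONE)
        q=W2J(back("top",cs[0][:,0].astype(float),z)).astype(np.float32); r=cv2.minAreaRect(q); a=r[2]
        a=(a+45)%90-45
        print(nm,"area",st[k,4],"centre",np.round(r[0],1),"size",np.round(r[1],1),"askew deg %.1f"%a)
    return im
if __name__=="__main__": find(float(sys.argv[1]) if len(sys.argv)>1 else .028)
E
python3 plates.py
python3 - <<'E'
from plates import *
im=cv2.imread('pics/top0.png')
C=np.array([[130,350],[307,360],[300,503],[121,493],[213,426],[398,354],[575,374],[557,517],[383,497],[477,434]])
print(W2J(back('top',C/5+[230,150]-.4,.028)).round(1))
print(im[235:240,265:290].min(2), im[260,262:280].min(2))
E
```

```text
left area 821 centre [-41.   75.5] size [97.9 77.6] askew deg -2.1
right area 827 centre [-41.8 -75.9] size [97.7 79.4] askew deg -5.7
[[   2.4  124.7]
 [  -1.4   23.4]
 [ -82.8   25.5]
 [ -78.9  127.4]
 [ -40.    76.1]
 [   3.   -28.7]
 [  -6.6 -130.5]
 [ -88.2 -121.3]
 [ -78.6  -21.8]
 [ -41.9  -74.8]]Traceback (most recent call last):
  File "<stdin>", line 5, in <module>
    return umr_minimum(a, axis, None, out, keepdims, initial, where)
numpy.exceptions.AxisError: axis 2 is out of bounds for array of dimension 2
```

```bash
python3 -m crank '[[0.1,[-0.43,-0.1,0.1],[0,0,0]],[0.1,[0,0,0.4],[0,0,0]],[0.1,[0,0,0.4],[0,0,0]],[0.1,[0,0,0.3],[0,0,0]],[0.1,[0,0,0.1],[0,0,0]]]'  >/dev/null
python3 d.py -41 150 40 -90
python3 -m crank '[[0.1,[0,0,0.03],[0,0,0]],[0.1,[0,0,0],[0,0,0]],[0.1,[0,0,0],[0,0,0]],[0.1,[0,0,0],[0,0,0]],[0.1,[0,0,0],[0,0,0]]]'  >/dev/null
python3 d.py -41 150 40 -90;python3 -c "
from h import *
crop('scene','s8.png',150,120,330,260,4)"
```

```text
t16.15 jigpos [-42.8 150.   45.8] F [-0.4 -0.5  0.2] grip0.549
todo shift [0.    0.023 0.072] turn [-0.007 -0.001 -0.001]
t16.65 jigpos [-41.3 149.5  45.3] F [0.6 0.3 0.2] grip0.553
todo shift [0.006 0.004 0.066] turn [-0.002 -0.002 -0.003]
```

View pics/s8.png

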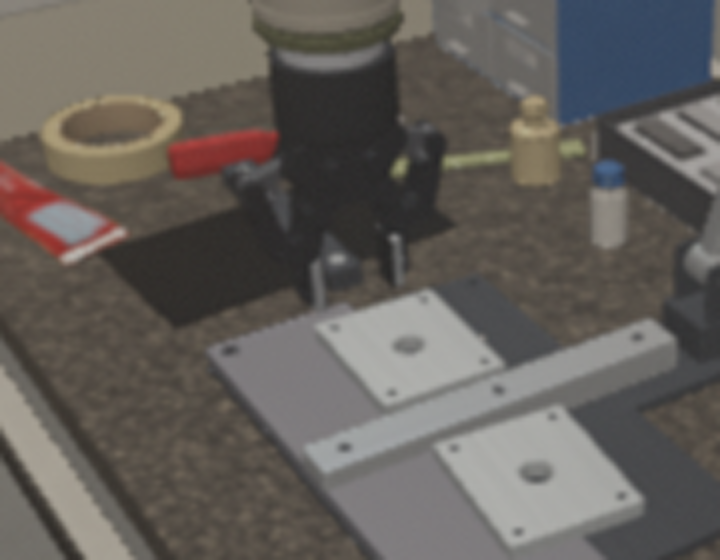

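```bash
python3 -m crank '[[0.1,[0,0,0.03],[0,0,0]],[0.1,[0,0,0.0],[0,0,0]],[0.1,[0,0,0.02],[0,0,0]],[0.1,[0,0,0],[0,0,0]],[0.1,[0,0,0],[0,0,0]]]'  >/dev/null
python3 d.py -41 150 40 -90
python3 -m crank '[[0.1,[0,0,0.02],[0,0,0]],[0.1,[0,0,0.0],[0,0,0]],[0.1,[0,0,0.0],[0,0,0]],[0.1,[0,0,0],[0,0,0]],[0.1,[0,0,0],[0,0,0]]]'  >/dev/null
python3 d.py -41 150 40 -90
```

```text
t17.20 jigpos [-41.8 149.4  40.5] F [ 0.6  0.8 -0.3] grip0.551
todo shift [0.008 0.009 0.006] turn [-0.004 -0.002 -0.002]
t17.70 jigpos [-41.7 149.4  39. ] F [ 0.2  0.5 -1. ] grip0.549
todo shift [ 0.008  0.009 -0.012] turn [-0.004 -0.002 -0.003]
```

```bash
python3 -m crank '[[0.1,[0,0,0.02],[0,0,0]],[0.1,[0,0,0.0],[0,0,0]],[0.1,[0,0,0.0],[0,0,0]],[0.1,[0,0,0],[0,0,0]],[0.1,[0,0,0],[0,0,0]]]'  >/dev/null
python3 d.py -41 150 40 -90
python3 -m crank '[[0.1,[0,0,0.02],[0,0,0]],[0.1,[0,0,0.0],[0,0,0]],[0.1,[0,0,0.0],[0,0,0]],[0.1,[0,0,0],[0,0,0]],[0.1,[0,0,0],[0,0,0]]]'  >/dev/null
python3 d.py -41 150 40 -90
```

```text
t18.20 jigpos [-41.6 149.5  37.5] F [0.2 0.4 3.8] grip0.550
todo shift [ 0.007  0.007 -0.031] turn [-0.003 -0.002 -0.003]
t18.70 jigpos [-41.4 149.5  37.3] F [-6.8 -3.  24.8] grip0.551
todo shift [ 0.007  0.005 -0.034] turn [-0.003 -0.001 -0.003]
```

```bash
python3 -m crank '[[0.1,[0,0,-0.055],[0,0,0]],[0.1,[-0.06,0.005,0.0],[0,0,0]],[0.1,[-0.06,0,0.0],[0,0,0]],[0.1,[-0.04,0,0],[0,0,0]],[0.1,[-0.04,0,0],[0,0,0]]]'  >/dev/null
python3 d.py -41 126 40.5 -90
python3 -m crank '[[0.1,[-0.04,0,0.0],[0,0,0]],[0.1,[-0.02,0,0.0],[0,0,0]],[0.1,[-0.01,0,0.0],[0,0,0]],[0.1,[0,0,0],[0,0,0]],[0.1,[0,0,0],[0,0,0]]]'  >/dev/null
python3 d.py -41 126 40.5 -90; python3 plates.py
```

```text
t19.20 jigpos [-41.6 132.9  39.8] F [-0.7  1.  -0.4] grip0.550
todo shift [-0.087  0.007 -0.009] turn [-0.004 -0.002 -0.003]
t19.70 jigpos [-41.3 127.8  40.2] F [ 0.4 -0.3 -0.6] grip0.549
todo shift [-0.022  0.004 -0.004] turn [-0.004 -0.002 -0.003]
left area 718 centre [-38.9  64. ] size [76.8 88.7] askew deg 1.0
right area 864 centre [-42.3 -75.5] size [99.7 80.2] askew deg -6.1
```

```bash
python3 -m crank '[[0.1,[-0.015,0,0.0],[0,0,0]],[0.1,[-0.01,0,0.0],[0,0,0]],[0.1,[0,0,0.0],[0,0,0]],[0.1,[0,0,0],[0,0,0]],[0.1,[0,0,0],[0,0,0]]]'  >/dev/null
python3 d.py -41 126 40.5 -90
python3 -m crank '[[0.1,[-0.015,0,0.0],[0,0,0]],[0.1,[0,0,0.0],[0,0,0]],[0.1,[0,0,0.0],[0,0,0]],[0.1,[0,0,0],[0,0,0]],[0.1,[0,0,0],[0,0,0]]]'  >/dev/null
python3 d.py -41 126 40.5 -90; python3 -c "
from h import *
crop('top','t9.png',230,180,370,290,5)
crop('scene','s9.png',170,120,350,260,4)"
```

```text
t20.25 jigpos [-41.3 127.1  40.4] F [ 0.5  5.8 -1.2] grip0.550
todo shift [-0.014  0.003 -0.002] turn [-0.003 -0.004 -0.001]
t20.75 jigpos [-41.2 127.   40.6] F [-0.1  8.8 -0.9] grip0.551
todo shift [-0.012  0.003  0.001] turn [-0.002 -0.006 -0.001]
```

View pics/t9.png

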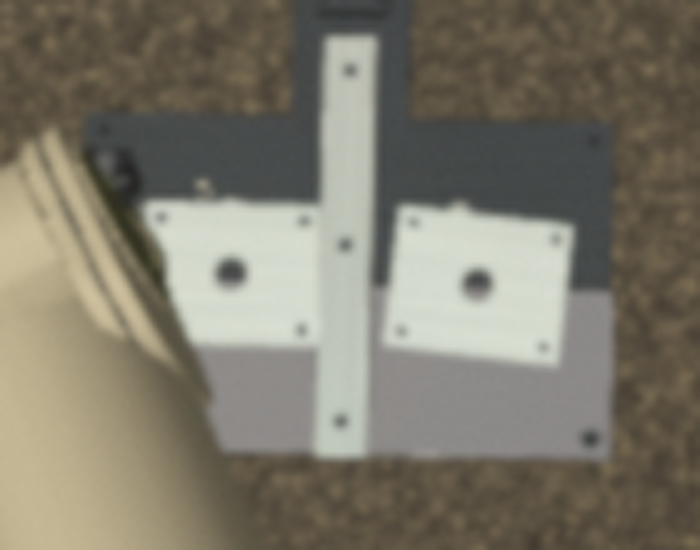

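View pics/s9.png

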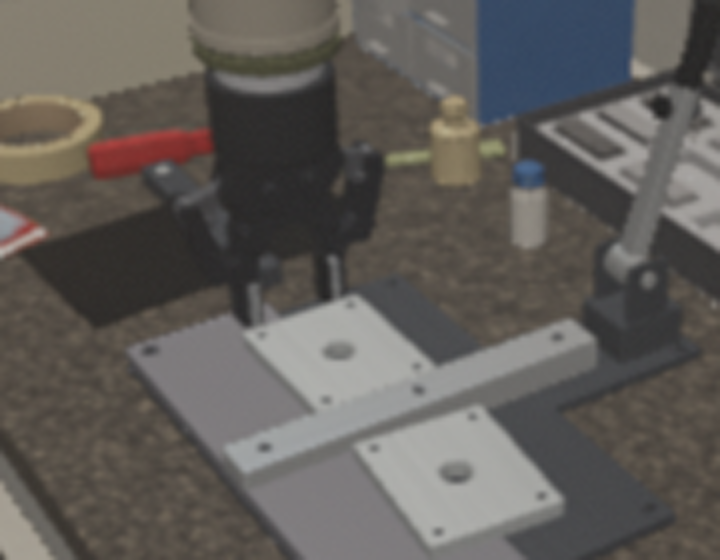

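```bash
sed -i 's/0.0375,-0.005/0.0385,-0.005/' d.py plates.py
python3 -m crank '[[0.1,[0.2,0,0.0],[0,0,0]],[0.1,[0,0,-0.5],[0,0,0]],[0.1,[0,0,-0.5],[0,0,-0.18]],[0.1,[0,0,0],[0,0,-0.18]],[0.1,[0,0,0],[0,0,-0.18]]]'  >/dev/null
python3 -m crank '[[0.1,[0,0,0],[0,0,-0.18]],[0.1,[0,0,0],[0,0,-0.18]],[0.1,[0,0,0],[0,0,-0.18]],[0.1,[0,0,0],[0,0,-0.18]],[0.1,[0,0,0],[0,0,-0.18]]]'  >/dev/null
python3 -m crank '[[0.1,[0,0,0],[0,0,-0.18]],[0.1,[0,0,0],[0,0,-0.18]],[0.1,[0,0,0],[0,0,-0.18]],[0.1,[0,0,0],[0,0,0]],[0.1,[0,0,0],[0,0,0]]]'  >/dev/null
python3 d.py -102 66 60;python3 -c "
from h import *
print(manip.get_obs()['joint_pos'].round(2))"
```

```text
t22.35 jigpos [-41.1 139.2 120.1] F [-0.2 -0.1  0.5] grip0.548
todo shift [ 0.739 -0.933  0.753] turn [ 0.001 -0.004 -0.028]
[ 0.11  0.27 -0.62  1.88  0.18  1.05  0.96]
```

```bash
python3 -m crank '[[0.1,[0.3,-0.3,0],[0,0,-0.028]],[0.1,[0.3,-0.3,0],[0,0,0]],[0.1,[0.14,-0.33,0],[0,0,0]],[0.1,[0,0,0.4],[0,0,0]],[0.1,[0,0,0.35],[0,0,0]]]'  >/dev/null
python3 -m crank '[[0.1,[0,0,0],[0,0,0]],[0.1,[0,0,0],[0,0,0]],[0.1,[0,0,0],[0,0,0]],[0.1,[0,0,0],[0,0,0]],[0.1,[0,0,0],[0,0,0]]]'  >/dev/null
python3 d.py -102 66 40.5;python3 -c "
from h import *
print(manip.get_obs()['joint_pos'].round(2))"; python3 plates.py
```

```text
t23.35 jigpos [-100.1   65.6   61.1] F [-0.4  0.7 -0.2] grip0.553
todo shift [0.024 0.005 0.257] turn [ 0.002 -0.002  0.005]
[ 0.23  0.18 -0.61  2.12  0.13  0.87  1.11]
left area 627 centre [-39.   68.4] size [76.8 94.1] askew deg 1.1
right area 875 centre [-42.5 -76.5] size [100.4  80.6] askew deg -6.1
```

```bash
python3 -m crank '[[0.1,[0.024,0,0.12],[0,0,0]],[0.1,[0,0,0.13],[0,0,0]],[0.1,[0,0,0],[0,0,0]],[0.1,[-0.05,0,0],[0,0,0]],[0.1,[-0.05,0,0],[0,0,0]]]'  >/dev/null
python3 d.py -53 66 40.5
python3 -m crank '[[0.1,[-0.07,0,0],[0,0,0]],[0.1,[-0.07,0,0],[0,0,0]],[0.1,[-0.07,0,0],[0,0,0]],[0.1,[-0.07,0,0],[0,0,0]],[0.1,[-0.07,0,0],[0,0,0]]]'  >/dev/null
python3 d.py -53 66 40.5;python3 -c "
from h import *
crop('top','t10.png',230,180,370,290,5)
crop('scene','s10.png',170,120,350,260,4)"
```

```text
t23.90 jigpos [-94.2  65.5  40.3] F [0.6 1.1 0.1] grip0.550
todo shift [-0.515  0.004 -0.004] turn [ 0.002 -0.004  0.005]
t24.40 jigpos [-66.2  65.6  40.1] F [-2.1  0.3  0.1] grip0.550
todo shift [-0.165  0.004 -0.005] turn [ 0.002 -0.004  0.005]
```

View pics/s10.png

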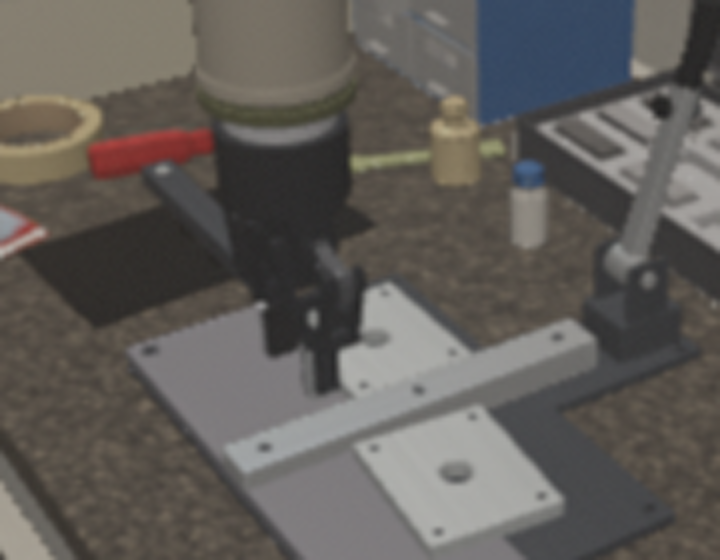

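View pics/t10.png

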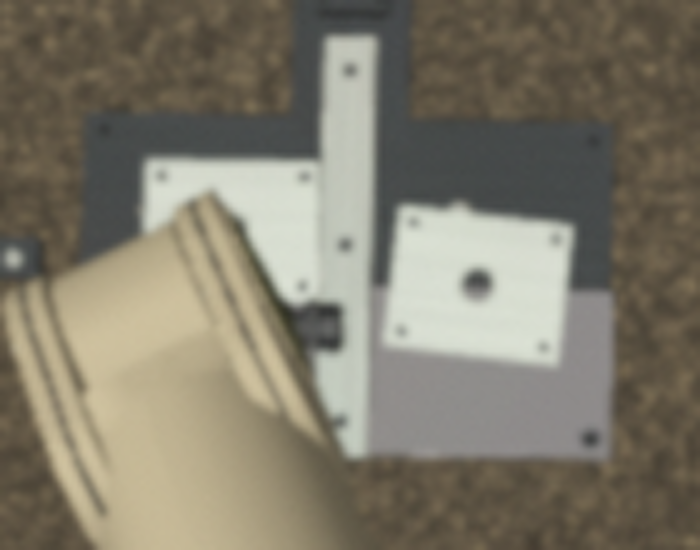

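```bash
python3 -m crank '[[0.1,[-0.03,0,0],[0,0,0]],[0.1,[-0.03,0,0],[0,0,0]],[0.1,[-0.03,0,0],[0,0,0]],[0.1,[-0.03,0,0],[0,0,0]],[0.1,[-0.03,0,0],[0,0,0]]]'  >/dev/null
python3 d.py -53 66 40.5
python3 -m crank '[[0.1,[-0.02,0,0],[0,0,0]],[0.1,[-0.015,0,0],[0,0,0]],[0.1,[0,0,0],[0,0,0]],[0.1,[0,0,0],[0,0,0]],[0.1,[0,0,0],[0,0,0]]]'  >/dev/null
python3 d.py -53 66 40.5;python3 -c "
from h import *
crop('top','t11.png',230,180,370,290,5)
crop('scene','s11.png',200,140,340,250,5)"
```

```text
t25.00 jigpos [-54.2  65.6  40.2] F [-0.4 -0.4 -0.4] grip0.547
todo shift [-0.015  0.005 -0.004] turn [ 0.002 -0.003  0.005]
t25.50 jigpos [-51.9  65.6  40.1] F [ 0.4  0.5 -0.7] grip0.547
todo shift [ 0.014  0.005 -0.005] turn [ 0.002 -0.004  0.005]
```

View pics/s11.png

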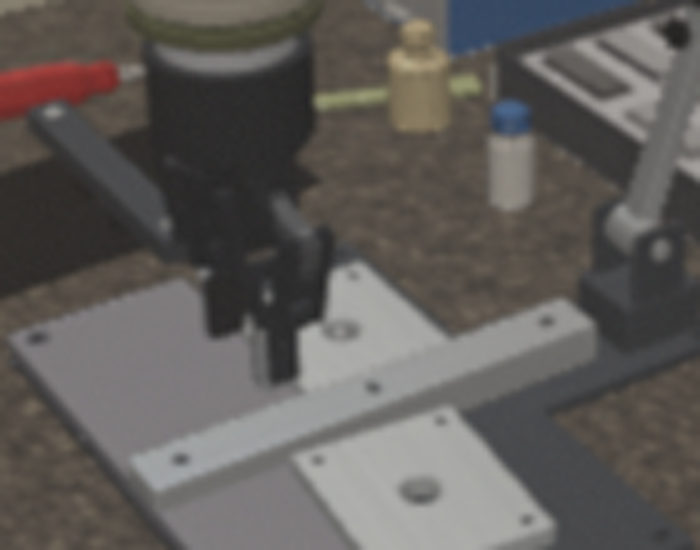

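```bash
python3 -m crank '[[0.1,[0.3,0,0],[0,0,0]],[0.1,[0,0,-0.5],[0,0,0]],[0.1,[0,-0.5,-0.3],[0,0,0]],[0.1,[-0.2,-0.55,-0.2],[0,0,0]],[0.1,[-0.2,-0.55,0],[0,0,0]]]'  >/dev/null
python3 -m crank '[[0.1,[0,-0.5,0],[0,0,0]],[0.1,[0,-0.5,0],[0,0,0]],[0.1,[0,0,0],[0,0,0.18]],[0.1,[0,0,0],[0,0,0.18]],[0.1,[0,0,0],[0,0,0.18]]]'  >/dev/null
python3 -m crank '[[0.1,[0,0,0],[0,0,0.18]],[0.1,[0,0,0],[0,0,0.18]],[0.1,[0,0,0],[0,0,0.18]],[0.1,[0,0,0],[0,0,0.18]],[0.1,[0,0,0],[0,0,0.18]]]'  >/dev/null
python3 -m crank '[[0.1,[0,0,0],[0,0,0.18]],[0.1,[0,0,0],[0,0,0.18]],[0.1,[0,0,0],[0,0,0.18]],[0.1,[0,0,0],[0,0,0]],[0.1,[0,0,0],[0,0,0]]]'  >/dev/null
python3 d.py -42 -155 60 -90;python3 -c "
from h import *
print(manip.get_obs()['joint_pos'].round(2))
crop('top','t12.png',230,180,370,290,5)
crop('scene','s12.png',200,140,340,250,5)"
python3 plates.py 0.018;python3 plates.py
```

```text
t27.60 jigpos [ -42.8 -142.3  119.8] F [ 0.7 -1.5  0. ] grip0.549
todo shift [-0.16   0.008  0.747] turn [-0.004 -0.002  0.031]
[ 0.39  0.18 -0.29  1.96  0.06  1.02  0.09]
left area 785 centre [-0.3 66.2] size [75.  92.5] askew deg 1.1
right area 805 centre [-42.  -73.2] size [93.6 80.9] askew deg -5.3
left area 783 centre [-0.4 65.5] size [74.4 91.7] askew deg 1.1
right area 804 centre [-41.8 -72.8] size [92.8 80.2] askew deg -5.3
```

View pics/s12.png

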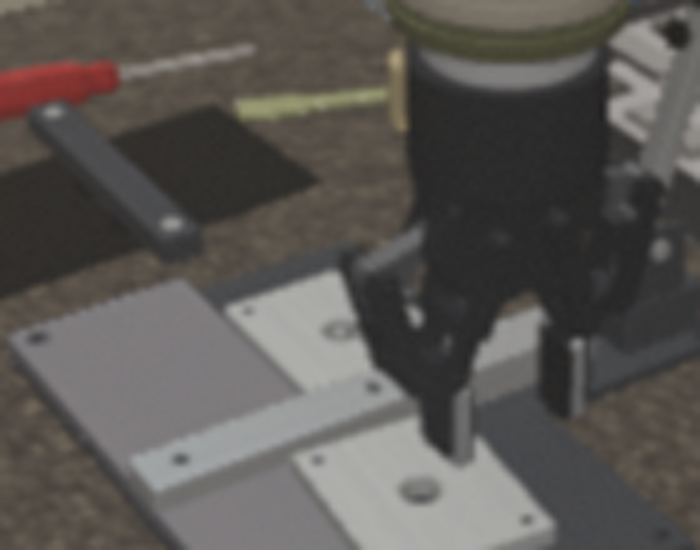

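View pics/t12.png

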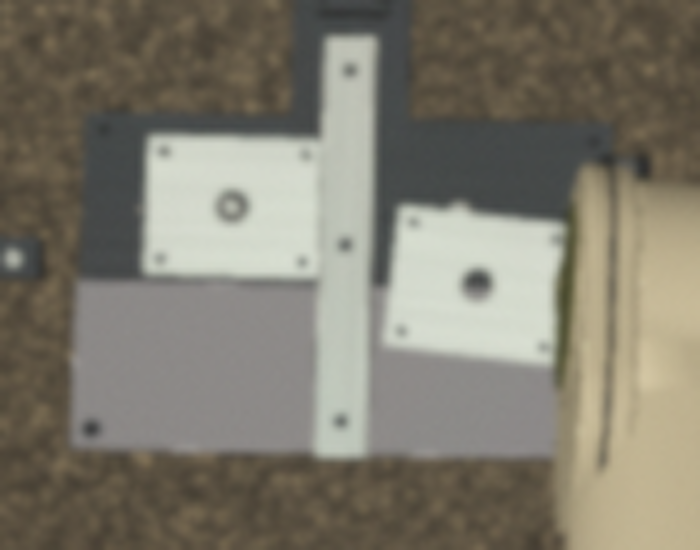

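```bash
python3 -m crank '[[0.1,[-0.13,0.008,0],[0,0,0.031]],[0.1,[0,0,0.4],[0,0,0]],[0.1,[0,0,0.35],[0,0,0]],[0.1,[0,0,0],[0,0,0]],[0.1,[0,0,0.1],[0,0,0]]]'  >/dev/null
python3 d.py -42 -152 40.5 -90
```

```text
t28.30 jigpos [ -41.4 -153.3   52.7] F [ 0.3 -0.3  0.3] grip0.548
todo shift [ 0.017 -0.008  0.152] turn [-0.002 -0.001 -0.006]
```

```bash
python3 -m crank '[[0.1,[0,0,0.145],[0,0,0]],[0.1,[0,0,0],[0,0,0]],[0.1,[0.06,0,0],[0,0,0]],[0.1,[0.05,0,0],[0,0,0]],[0.1,[0.05,0,0],[0,0,0]]]'  >/dev/null
python3 d.py -42 -126 40.5 -90
python3 -m crank '[[0.1,[0.05,0,0],[0,0,0]],[0.1,[0.04,0,0],[0,0,0]],[0.1,[0.04,0,0],[0,0,0]],[0.1,[0.03,0,0],[0,0,0]],[0.1,[0,0,0],[0,0,0]]]'  >/dev/null
python3 d.py -42 -126 40.5 -90
```

```text
t28.80 jigpos [ -41.6 -139.5   40.7] F [ 0.2 -1.4  0.4] grip0.552
todo shift [ 0.168 -0.005  0.003] turn [-0.002 -0.001 -0.005]
t29.30 jigpos [ -42.  -126.7   40.2] F [-0.1  0.6  0.4] grip0.552
todo shift [ 0.008  0.    -0.004] turn [-0.004 -0.002 -0.005]
```

```bash
python3 -m crank '[[0.1,[0.015,0,0],[0,0,0]],[0.1,[0.01,0,0],[0,0,0]],[0.1,[0,0,0],[0,0,0]],[0.1,[0,0,0],[0,0,0]],[0.1,[0,0,0],[0,0,0]]]'  >/dev/null
python3 d.py -42 -126 40.5 -90
python3 -m crank '[[0.1,[0.01,0,0],[0,0,0]],[0.1,[0,0,0],[0,0,0]],[0.1,[0,0,0],[0,0,0]],[0.1,[0,0,0],[0,0,0]],[0.1,[0,0,0],[0,0,0]]]'  >/dev/null
python3 d.py -42 -126 40.5 -90;python3 -c "
from h import *
crop('top','t13.png',230,180,370,290,5)"
```

```text
t29.80 jigpos [ -42.1 -125.7   40.2] F [-0.1 -5.7  0.3] grip0.549
todo shift [-0.003  0.001 -0.004] turn [-0.004 -0.001 -0.006]
t30.30 jigpos [ -42.1 -125.7   40.2] F [ 0.7 -8.8 -0.7] grip0.548
todo shift [-0.004  0.001 -0.004] turn [-0.004  0.    -0.007]
```

View pics/t13.png

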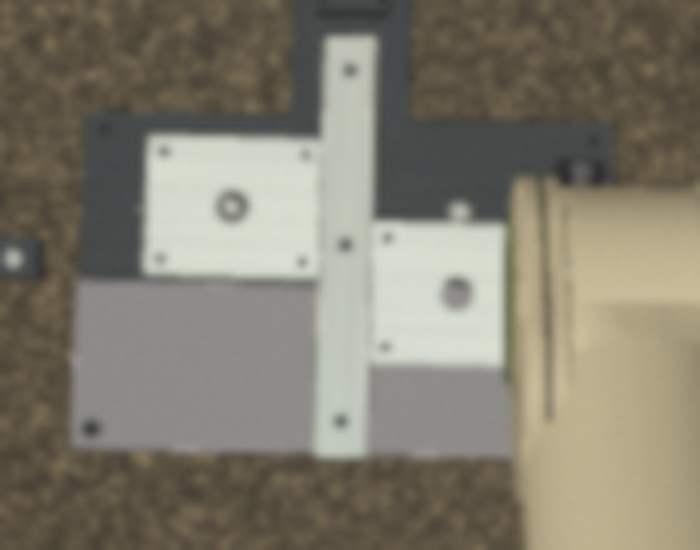

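```bash
python3 -m crank '[[0.1,[-0.2,0,0.0],[0,0,0]],[0.1,[0,0,-0.5],[0,0,0]],[0.1,[0,0,-0.5],[0,0,-0.18]],[0.1,[0,0,0],[0,0,-0.18]],[0.1,[0,0,0],[0,0,-0.18]]]'  >/dev/null
python3 -m crank '[[0.1,[0,0,0],[0,0,-0.18]],[0.1,[0,0,0],[0,0,-0.18]],[0.1,[0,0,0],[0,0,-0.18]],[0.1,[0,0,0],[0,0,-0.18]],[0.1,[0,0,0],[0,0,-0.18]]]'  >/dev/null
python3 -m crank '[[0.1,[0,0,0],[0,0,-0.18]],[0.1,[0,0,0],[0,0,-0.18]],[0.1,[0,0,0],[0,0,-0.18]],[0.1,[0,0,0],[0,0,0]],[0.1,[0,0,0],[0,0,0]]]'  >/dev/null
python3 d.py -105 -66 60;python3 plates.py;python3 -c "
from h import *
print(manip.get_obs()['joint_pos'].round(2))"
```

```text
t31.85 jigpos [ -41.9 -140.   120.1] F [ 0.9  0.6 -0.4] grip0.549
todo shift [0.809 0.904 0.756] turn [ 0.002 -0.004 -0.031]
left area 782 centre [-0.4 65.4] size [74.4 91.7] askew deg 1.1
right area 705 centre [-47.9 -65.9] size [76.9 94.6] askew deg 1.0
[ 0.53  0.19 -0.44  1.95  0.09  1.03  1.58]
```

```bash
python3 -m crank '[[0.1,[0.3,0.3,0],[0,0,-0.031]],[0.1,[0.3,0.3,0],[0,0,0]],[0.1,[0.24,0.3,0],[0,0,0]],[0.1,[0,0,0.4],[0,0,0]],[0.1,[0,0,0.35],[0,0,0]]]'  >/dev/null
python3 -m crank '[[0.1,[0,0,0],[0,0,0]],[0.1,[0,0,0],[0,0,0]],[0.1,[0,0,0],[0,0,0]],[0.1,[0,0,0],[0,0,0]],[0.1,[0,0,0],[0,0,0]]]'  >/dev/null
python3 d.py -107 -66 40.5;python3 plates.py
```

```text
t32.90 jigpos [-108.3  -68.2   61.3] F [ 0.7 -0.5 -0.3] grip0.551
todo shift [-0.016  0.027  0.26 ] turn [ 0.001 -0.002  0.005]
left area 788 centre [-0.4 65.5] size [74.4 91.7] askew deg 1.1
right area 736 centre [-45.1 -65.9] size [71.2 94.6] askew deg 1.1
```

```bash
python3 -m crank '[[0.1,[0,0.027,0.13],[0,0,0]],[0.1,[0,0,0.125],[0,0,0]],[0.1,[0,0,0],[0,0,0]],[0.1,[-0.05,0,0],[0,0,0]],[0.1,[-0.05,0,0],[0,0,0]]]'  >/dev/null
python3 d.py -53 -66 40.5
python3 -m crank '[[0.1,[-0.08,0,0],[0,0,0]],[0.1,[-0.08,0,0],[0,0,0]],[0.1,[-0.08,0,0],[0,0,0]],[0.1,[-0.08,0,0],[0,0,0]],[0.1,[-0.08,0,0],[0,0,0]]]'  >/dev/null
python3 d.py -53 -66 40.5;python3 -c "
from h import *
crop('scene','s14.png',200,140,340,250,5)"
```

```text
t33.45 jigpos [-100.5  -65.8   40.1] F [0.4 0.4 0. ] grip0.550
todo shift [-0.594 -0.005 -0.006] turn [ 0.002 -0.003  0.005]
t33.95 jigpos [-68.5 -65.7  40. ] F [-2.5 -0.4  1.2] grip0.554
todo shift [-0.193 -0.004 -0.007] turn [ 0.002 -0.004  0.005]
```

View pics/s14.png

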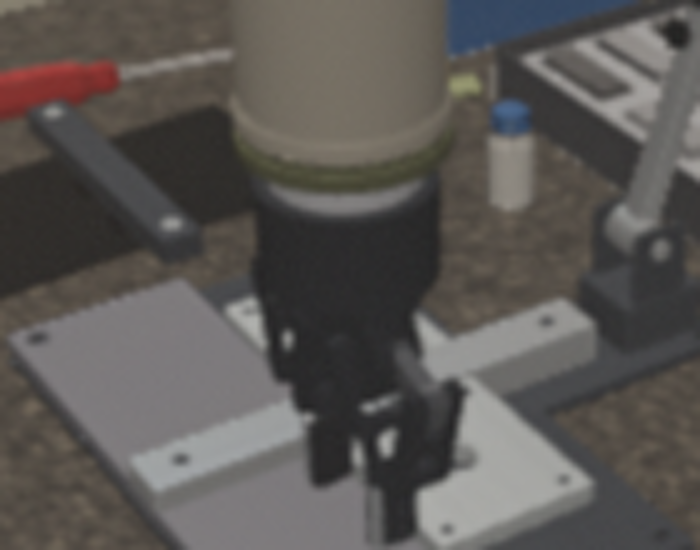

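```bash
python3 -m crank '[[0.1,[-0.03,0,0],[0,0,0]],[0.1,[-0.03,0,0],[0,0,0]],[0.1,[-0.03,0,0],[0,0,0]],[0.1,[-0.03,0,0],[0,0,0]],[0.1,[-0.03,0,0],[0,0,0]]]'  >/dev/null
python3 d.py -53 -66 40.5
python3 -m crank '[[0.1,[-0.03,0,0],[0,0,0]],[0.1,[-0.02,0,0],[0,0,0]],[0.1,[-0.015,0,0],[0,0,0]],[0.1,[0,0,0],[0,0,0]],[0.1,[0,0,0],[0,0,0]]]'  >/dev/null
python3 d.py -53 -66 40.5
python3 -m crank '[[0.1,[0.3,0,0],[0,0,0]],[0.1,[0,0,-0.5],[0,0,0]],[0.1,[0,0.5,-0.5],[0,0,0]],[0.1,[0,0.5,0],[0,0,0]],[0.1,[0,0.5,0],[0,0,0]]]'  >/dev/null
python3 -m crank '[[0.1,[0,0.55,0],[0,0,0]],[0.1,[0,0.55,0],[0,0,0]],[0.1,[0,0.55,0],[0,0,0]],[0.1,[0,0.5,0],[0,0,0]],[0.1,[0,0.2,0],[0,0,0]]]'  >/dev/null
python3 d.py -34 265 100 -90; python3 plates.py; python3 -c "
from h import *
print(manip.get_obs()['joint_pos'].round(2))
crop('top','t15.png',150,150,370,300,3.6)
crop('scene','s15.png',200,140,340,250,5)"
```

```text
t34.50 jigpos [-56.4 -65.5  40.1] F [-0.5  0.5  0.6] grip0.552
todo shift [-0.042 -0.007 -0.005] turn [ 0.002 -0.002  0.006]
t35.00 jigpos [-51.8 -65.6  39.9] F [ 0.3  0.4 -0.2] grip0.549
todo shift [ 0.015 -0.005 -0.008] turn [ 0.002 -0.004  0.005]
t36.00 jigpos [-78.  241.7 116. ] F [ 0.  -0.2  0.1] grip0.551
todo shift [-0.553  0.285  0.199] turn [ 1.000e-03 -6.000e-03  2.011e+00]
left area 779 centre [-0.4 65.4] size [74.4 91.7] askew deg 1.1
right area 787 centre [ -3.7 -68.1] size [74.5 94.9] askew deg 1.1
[-0.02  0.32 -0.73  1.85  0.24  1.06  0.74]
```

View pics/s15.png

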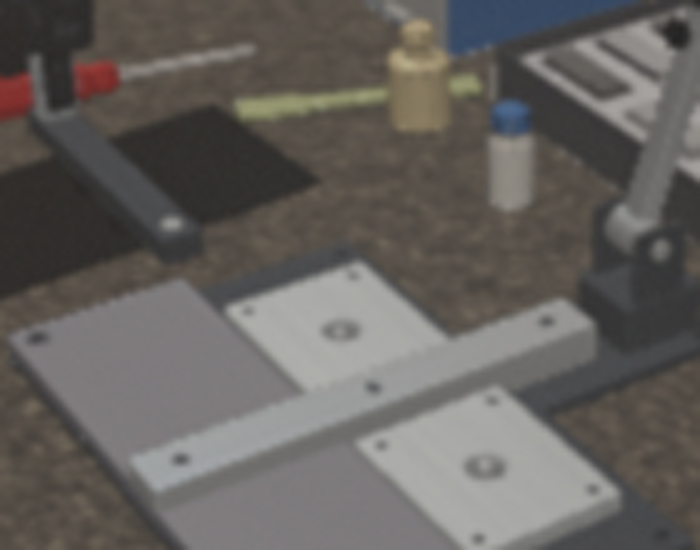

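View pics/t15.png

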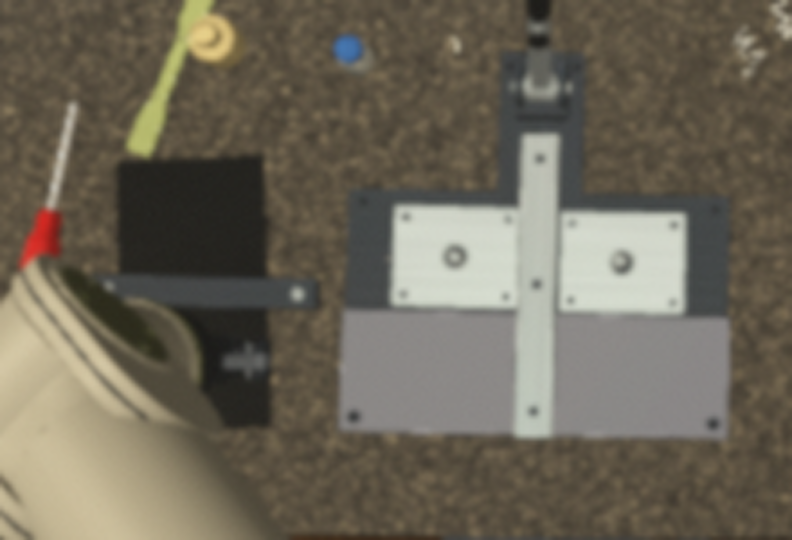

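```bash
python3 plates.py .018; python3 -c "
from h import *
im=manip.camera('top');cv2.imwrite('pics/t16.png',cv2.resize(im[195:250,250:350],None,fx=8,fy=8,interpolation=cv2.INTER_CUBIC))
im=manip.camera('scene');cv2.imwrite('pics/s16.png',cv2.resize(im[185:250,235:330],None,fx=8,fy=8,interpolation=cv2.INTER_CUBIC))"
```

```text
left area 779 centre [-0.3 66.2] size [75.  92.5] askew deg 1.1
right area 787 centre [ -3.5 -68.4] size [75.1 95.7] askew deg 1.1
```

View pics/t16.png

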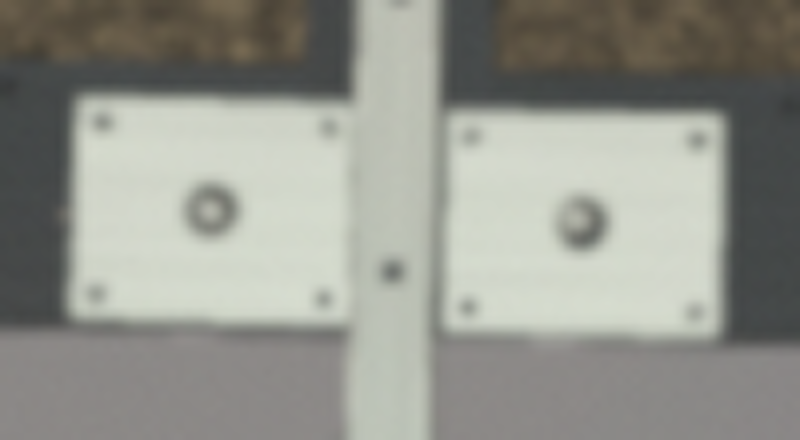

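View pics/s16.png

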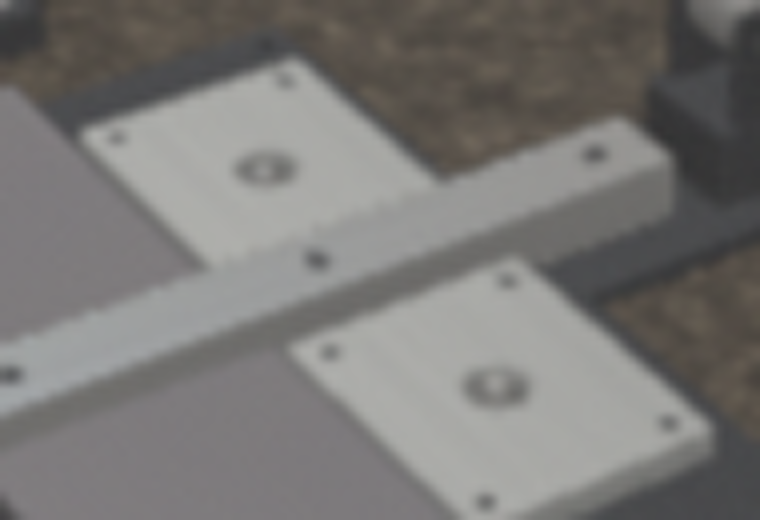

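Run:
```python
from plates import *
t=np.array([[471,136],[698,140],[467,307],[694,313],[102,122],[95,293],[581,222],[210,210]])/8+[250,195]-.44
s=np.array([[508,280],[668,423],[330,352],[486,501],[285,80],[118,137],[496,388],[265,168]])/8+[235,185]-.44
def P(n): i=manip.camera_info(n); return i['K']@i['camera_from_world'][:3]
X=cv2.triangulatePoints(P('top'),P('scene'),t.T.astype(float),s.T.astype(float)); X=(X[:3]/X[3]).T
for n,a,b in zip("Rfl Rfr Rnl Rnr Lfl Lnl Rhole Lhole".split(),W2J(X),X[:,2]*1000): print(n,a.round(1),b.round(1))
```

```text
Rfl [ 28.2 -26.7] 18.9
Rfr [  28.1 -108.8] 18.2
Rnl [-33.6 -26.4] 18.1
Rnr [ -34.  -108.5] 18.5
Lfl [ 30.4 106.8] 18.6
Lnl [-30.9 107.4] 18.6
Rhole [ -2.4 -66.9] 17.2
Lhole [-0.5 67.1] 17.8
```

```bash
python3 -m crank '[[0.5,[-0.3,0.28,0],[0,0,0]],[0.5,[-0.26,0,0],[0,0,0]],[0.5,[0,0,0],[0,0,0.18]],[0.5,[0,0,0],[0,0,0.18]],[0.5,[0,0,0],[0,0,0.18]]]'  >/dev/null
python3 -m crank '[[0.5,[0,0,0],[0,0,0.18]],[0.5,[0,0,0],[0,0,0.18]],[0.5,[0,0,0],[0,0,0.18]],[0.5,[0,0,0],[0,0,0.18]],[0.5,[0,0,0],[0,0,0.18]]]'  >/dev/null
python3 -m crank '[[0.5,[0,0,0],[0,0,0.18]],[0.5,[0,0,0],[0,0,0.18]],[0.5,[0,0,0],[0,0,0.18]],[0.5,[0,0,0],[0,0,0]],[0.5,[0,0,0],[0,0,0]]]'  >/dev/null
python3 d.py -33 263 40.5 -90;  python3 -c "
from h import *
print(manip.get_obs()['joint_pos'].round(2))"
```

```text
t37.80 jigpos [-31.8 259.2 115.8] F [0.2 0.8 0.3] grip0.749
todo shift [ 0.047 -0.011  0.941] turn [-0.003 -0.001  0.029]
[-0.27  0.37 -0.43  1.74  0.17  1.07 -0.73]
```

```bash
python3 -m crank '[[0.5,[0.047,-0.011,0.2],[0,0,0.029]],[0.5,[0,0,0.3],[0,0,0]],[0.5,[0,0,0.25],[0,0,0]],[0.5,[0,0,0.15],[0,0,0]],[0.5,[0,0,0.04],[0,0,0]]]'  >/dev/null
python3 d.py -33 263 40.5 -90
python3 -m crank '[[-1,[0,0,0],[0,0,0]],[-1,[0,0,0],[0,0,0]],[-1,[0,0,0],[0,0,0]],[-1,[0,0,0],[0,0,0]],[-1,[0,0,0],[0,0,0]]]' 40 >/dev/null
python3 -m crank '[[-1,[0,0,0],[0,0,0]],[-1,[0,0,0],[0,0,0]],[-1,[0,0,0],[0,0,0]],[-1,[0,0,0],[0,0,0]],[-1,[0,0,0],[0,0,0]]]' 40 >/dev/null
python3 d.py -33 263 40.5 -90
```

```text
t38.30 jigpos [-33.8 263.2  39.2] F [-0.2 -0.4  0. ] grip0.750
todo shift [-0.003  0.01  -0.016] turn [-0.006 -0.    -0.002]
t39.30 jigpos [-32.7 264.4  41.6] F [-1.7  0.1  5.9] grip0.264
todo shift [-0.017 -0.004  0.014] turn [-0.002 -0.003 -0.003]
```

```bash
python3 -m crank '[[-1,[0,0,-0.1],[0,0,0]],[-1,[0,0,-0.2],[0,0,0]],[-1,[0,0,-0.3],[0,0,0]],[-1,[0,0,-0.3],[0,0,0]],[-1,[0,0,-0.1],[0,0,0]]]'  >/dev/null
python3 -m crank '[[-1,[-0.3,0.05,0],[0,0,0]],[-1,[-0.4,0.1,0],[0,0,0]],[-1,[-0.4,0.1,0],[0,0,0]],[-1,[-0.4,0.1,0],[0,0,0]],[-1,[-0.4,0.1,0],[0,0,0]]]'  >/dev/null
python3 -m crank '[[-1,[-0.4,0.1,0],[0,0,0]],[-1,[-0.4,0.1,0],[0,0,0]],[-1,[-0.3,0.1,0],[0,0,0]],[-1,[-0.2,0,0],[0,0,0]],[-1,[0,0,0],[0,0,0]]]'  >/dev/null
python3 d.py 28.8 0 58.6 -90; python3 -c "
from h import *
print(manip.get_obs()['joint_pos'].round(2))"
```

```text
t40.80 jigpos [ 26.1   4.7 119.7] F [-1.  -0.1 -2.1] grip0.265
todo shift [-0.058  0.037  0.764] turn [-0.004 -0.    -0.009]
[ 0.1   0.3  -0.3   1.81  0.1   1.05 -0.25]
```

```bash
python3 -m crank '[[-1,[-0.058,0.03,0.2],[0,0,-0.009]],[-1,[0,0,0.2],[0,0,0]],[-1,[0,0,0.1],[0,0,0]],[-1,[0,0,0],[0,0,0]],[-1,[0,0,0],[0,0,0]]]'  >/dev/null
python3 d.py 28.8 0 58.6 -90; python3 -c "
from h import *
crop('top','t17.png',230,150,370,280,5)
crop('scene','s17.png',200,130,340,240,5)"
```

```text
t41.30 jigpos [28.6  3.8 80.4] F [ 0.2  0.9 -2.1] grip0.267
todo shift [-0.048  0.003  0.272] turn [-0.003 -0.002  0.006]
```

View pics/s17.png

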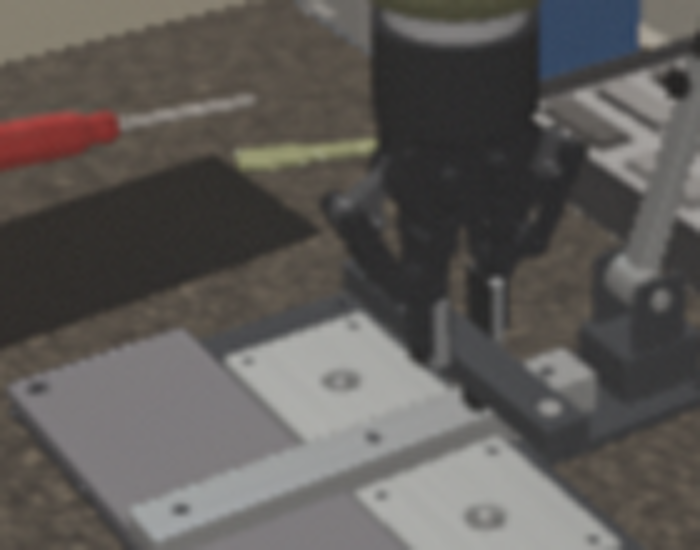

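View pics/t17.png

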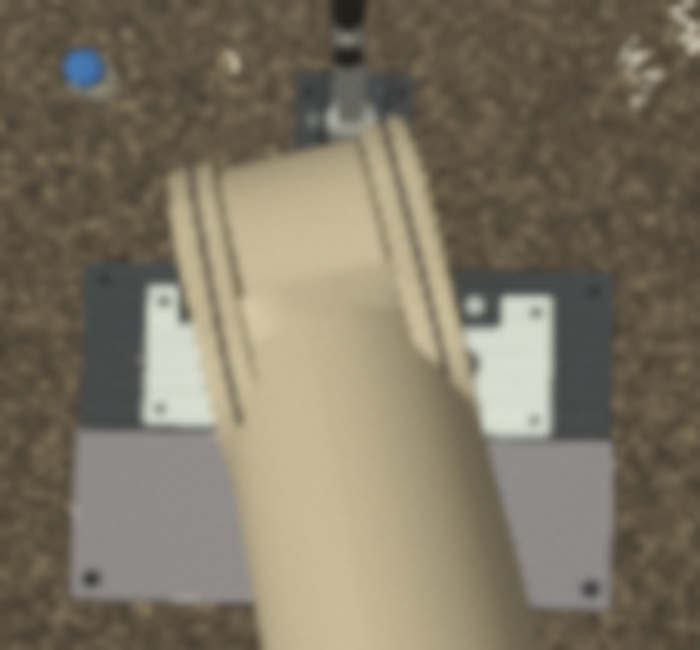

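```bash
python3 -m crank '[[-1,[-0.025,0,0],[0,0,0.006]],[-1,[-0.023,0,0],[0,0,0]],[-1,[0,0,0],[0,0,0]],[-1,[0,0,0],[0,0,0]],[-1,[0,0,0],[0,0,0]]]'  >/dev/null
python3 d.py 28.8 0 58.6 -90
python3 - <<'E'
from plates import *
print("orig",W2J(back('top',np.array([[213,309],[480,316]])/5+[230,150]-.4,.047)))
print("at y=3.8",W2J(back('top',np.array([[475,305]])/5+[230,150]-.4,.069)))
im=crop('top','t18.png',300,190,350,230,12)
E
```

```text
t41.90 jigpos [28.5 -0.7 80. ] F [ 0.3 -0.3 -2.1] grip0.266
todo shift [0.009 0.005 0.267] turn [-0.004 -0.002 -0.001]
orig [[ 26.06374629  75.25384576]
 [ 24.9978046  -75.64365522]]
at y=3.8 [[ 30.24111274 -71.8840338 ]]
```

View pics/t18.png

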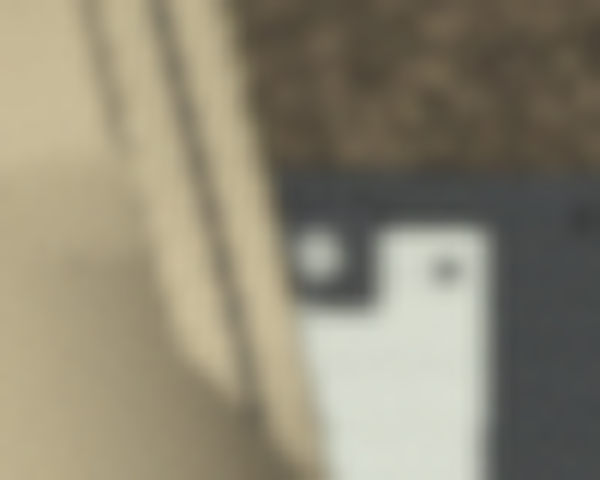

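Run:
```python
from plates import *
uv=np.array([[319,255]])/12+[300,190]-.46
print("now",uv,W2J(back('top',uv,.069)),W2J(back('top',uv,.047)))
im=crop('scene','s18.png',260,180,330,240,10)
# predicted button positions in scene for centred bar at z top .068
for yaw in (0,3,-3):
    a=np.radians(yaw); print(yaw,((proj('scene',J2W([[28.5-s*75.5*np.sin(a),s*75.5*np.cos(a),69] for s in (1,-1)],j))-[260,180]+.45)*10).round(0).tolist(), ((proj('top',J2W([[28.5-s*75.5*np.sin(a),s*75.5*np.cos(a),69] for s in (1,-1)],j))).round(1)).tolist())
```

```text
now [[326.12333333 210.79      ]] [[ 29.79468782 -76.12664381]] [[ 30.71412208 -77.03039608]]
0 [[160.0, 38.0], [509.0, 325.0]] [[271.4, 210.2], [325.9, 211.3]]
3 [[146.0, 43.0], [523.0, 319.0]] [[271.4, 211.6], [325.9, 209.8]]
-3 [[173.0, 33.0], [494.0, 330.0]] [[271.5, 208.8], [325.8, 212.7]]
```

View pics/s18.png

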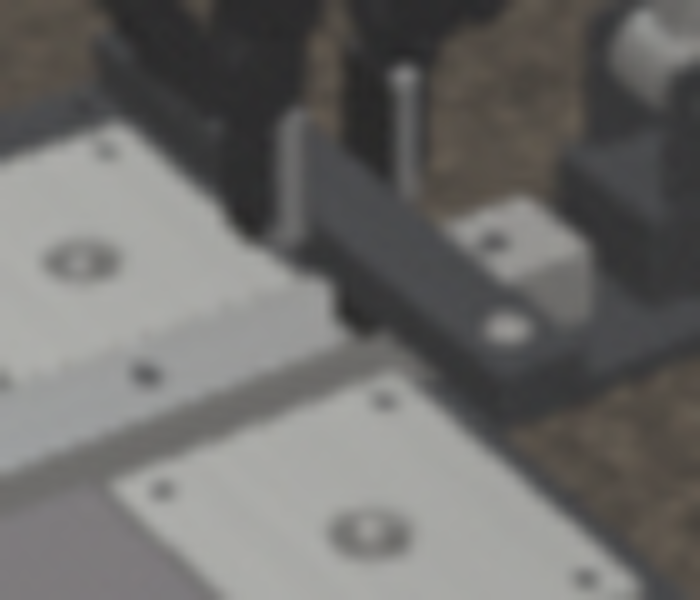

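```bash
python3 -m crank '[[-1,[0.008,0,0.1],[0,0,0]],[-1,[0,0,0.08],[0,0,0]],[-1,[0,0,0],[0,0,0]],[-1,[0,0,0.03],[0,0,0]],[-1,[0,0,0],[0,0,0]]]'  >/dev/null
python3 d.py 28.8 0 58.6 -90
python3 -m crank '[[-1,[0,0,0.03],[0,0,0]],[-1,[0,0,0.02],[0,0,0]],[-1,[0,0,0.01],[0,0,0]],[-1,[0,0,0],[0,0,0]],[-1,[0,0,0],[0,0,0]]]'  >/dev/null
python3 d.py 28.8 0 58.6 -90
```

```text
t42.50 jigpos [28.3 -0.1 62.8] F [ 0.1 -0.1 -2.6] grip0.266
todo shift [0.001 0.006 0.053] turn [-0.004 -0.002 -0.001]
t43.00 jigpos [28.4 -0.1 58.7] F [-3.1 -0.7  5.1] grip0.269
todo shift [0.001 0.004 0.001] turn [-0.004 -0.002 -0.001]
```

```bash
python3 -m crank '[[0,[0,0,0],[0,0,0]],[0,[0,0,0],[0,0,0]],[0.5,[0,0,0],[0,0,0]],[0.5,[0,0,0],[0,0,0]],[0.5,[0,0,0],[0,0,0]]]'  >/dev/null
python3 -m crank '[[0.5,[0,0,-0.1],[0,0,0]],[0.5,[0,0,-0.3],[0,0,0]],[0.5,[0,0,-0.5],[0,0,0]],[0.5,[0,0,-0.5],[0,0,0]],[0.5,[0.3,-0.5,-0.2],[0,0,0]]]'  >/dev/null
python3 -m crank '[[0.5,[0.4,-0.4,-0.2],[0,0,0]],[0.5,[0.4,-0.4,-0.2],[0,0,0]],[0.5,[0.4,-0.3,0],[0,0,0]],[0.5,[0,0,0],[0,0,0]],[0.5,[0,0,0],[0,0,0]]]'  >/dev/null
python3 d.py 28.8 0 58.6 -90;python3 plates.py .018; python3 -c "
from h import *
print(manip.get_obs()['joint_pos'].round(2))
crop('top','t19.png',230,150,370,280,5)
crop('scene','s19.png',180,100,350,250,4)"
```

```text
t44.50 jigpos [-99.2 120.1 219.5] F [ 0.6  0.3 -0.5] grip0.750
todo shift [-1.506  1.602  2.008] turn [-0.002 -0.001  0.002]
left area 582 centre [-0.3 67.6] size [74.9 89.8] askew deg 1.0
right area 623 centre [ -3.5 -68.4] size [75.1 95.7] askew deg 1.0
[-0.01 -0.01 -0.44  1.92 -0.    1.23 -0.46]
```

View pics/t19.png

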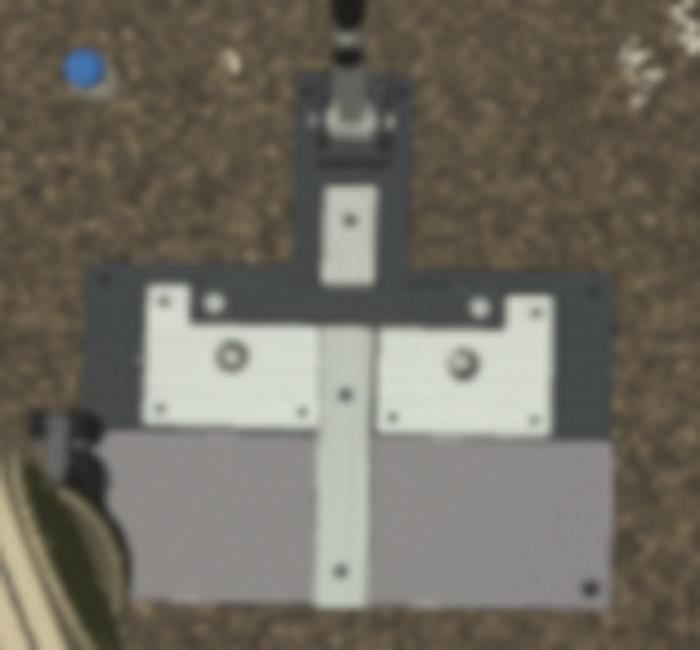

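View pics/s19.png

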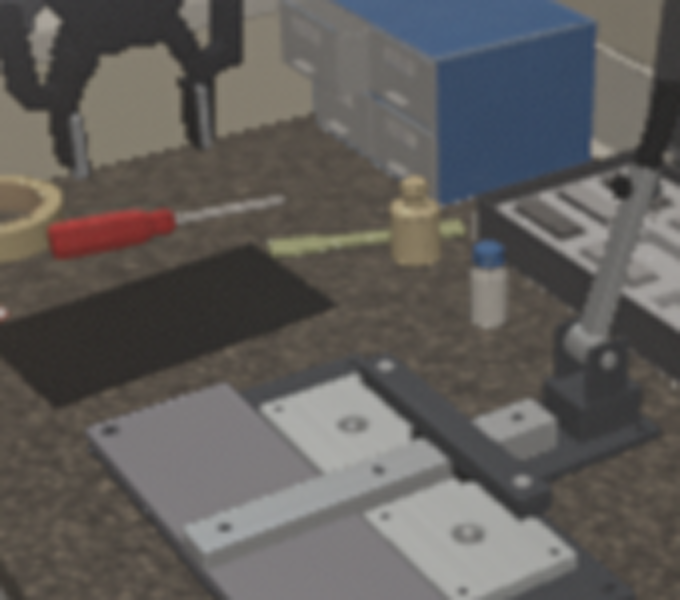

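```bash
python3 -m crank '[[1,[0,0,-0.4],[0,0,-0.18]],[1,[0,0,-0.4],[0,0,-0.18]],[1,[0,0,0],[0,0,-0.18]],[1,[0,0,0],[0,0,-0.18]],[1,[0,0,0],[0,0,-0.18]]]'  >/dev/null
python3 -m crank '[[1,[0,0,0],[0,0,-0.18]],[1,[0,0,0],[0,0,-0.18]],[1,[0,0,0],[0,0,-0.18]],[1,[0,0,0],[0,0,-0.18]],[1,[0,0,0],[0,0,-0.18]]]'  >/dev/null
python3 -m crank '[[1,[0,0,0],[0,0,-0.18]],[1,[-0.5,-0.3,0],[0,0,0]],[1,[-0.5,-0.3,0],[0,0,0]],[1,[-0.5,-0.3,0],[0,0,0]],[1,[-0.5,-0.3,0],[0,0,0]]]'  >/dev/null
python3 d.py 178 0 290 ;python3 -c "
from h import *
print(manip.get_obs()['joint_pos'].round(2))"
```

```text
t46.15 jigpos [ 61.4  18.4 281.7] F [0.6 0.2 0.1] grip0.998
todo shift [-1.461 -0.204 -0.109] turn [ 0.001 -0.004 -0.023]
[ 0.05  0.25 -0.27  1.52  0.07  1.39  1.32]
```

```bash
python3 -m crank '[[1,[-0.3,-0.1,-0.1],[0,0,-0.023]],[1,[-0.35,-0.1,0],[0,0,0]],[1,[-0.35,0,0],[0,0,0]],[1,[-0.35,0,0],[0,0,0]],[1,[-0.1,0,0],[0,0,0]]]'  >/dev/null
python3 d.py 178 0 205; python3 -c "
from h import *
crop('scene','s20.png',270,50,390,160,5)
crop('top','t20.png',260,120,360,220,5)"
```

```text
t46.65 jigpos [177.3   3.  287.7] F [-0.3 -0.4  0. ] grip1.000
todo shift [-0.014 -0.038  1.034] turn [ 0.001 -0.007 -0.001]
```

View pics/s20.png

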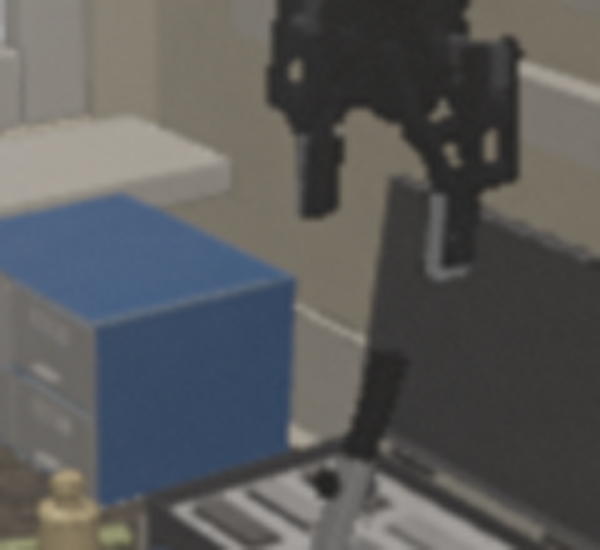

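Straddling the handle (tip at about (393,355)) from above. Descend and pinch.

```bash
python3 -m crank '[[1,[-0.014,-0.038,0.2],[0,0,0]],[1,[0,0,0.3],[0,0,0]],[1,[0,0,0.3],[0,0,0]],[1,[0,0,0.2],[0,0,0]],[1,[0,0,0.03],[0,0,0]]]'  >/dev/null
python3 d.py 178 0 205
python3 -m crank '[[-1,[0,0,0],[0,0,0]],[-1,[0,0,0],[0,0,0]],[-1,[0,0,0],[0,0,0]],[-1,[0,0,0],[0,0,0]],[-1,[0,0,0],[0,0,0]]]' 30 >/dev/null
python3 -m crank '[[-1,[0,0,0],[0,0,0]],[-1,[0,0,0],[0,0,0]],[-1,[0,0,0],[0,0,0]],[-1,[0,0,0],[0,0,0]],[-1,[0,0,0],[0,0,0]]]' 30 >/dev/null
python3 d.py 178 0 205; python3 -c "
from h import *
crop('scene','s21.png',270,50,390,160,5)"
```

```text
t47.25 jigpos [175.    1.5 205.4] F [-0.2 -0.5 -0. ] grip0.998
todo shift [-0.038 -0.019  0.005] turn [ 0.001 -0.008  0.002]
t48.25 jigpos [176.7  -0.5 208.5] F [-1.1 -6.2  4.9] grip0.199
todo shift [-0.017  0.007  0.043] turn [-0.002 -0.002 -0.001]
```

View pics/s21.png

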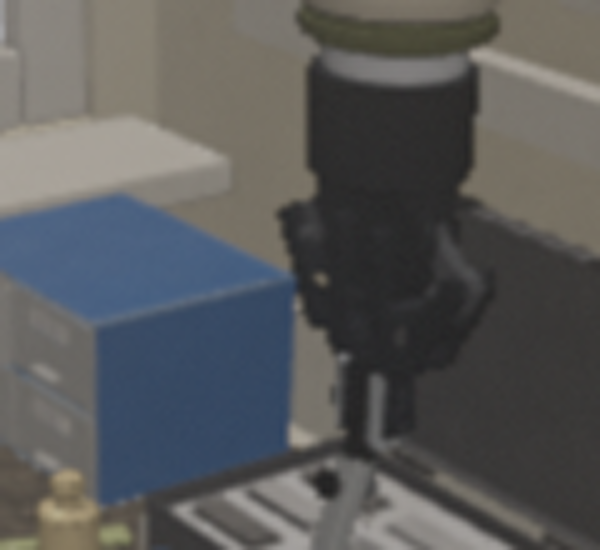

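```bash
python3 -c "
import numpy as np
t=np.linspace(1.87,0,12);x=-148*np.cos(t);z=148*np.sin(t)
print(np.c_[t[1:],-np.diff(x)/80,-np.diff(z)/80, 133+x[1:],67+z[1:]].round(3))"
```

```text
[[ 1.70000e+00  3.07000e-01 -6.70000e-02  1.52069e+02  2.13766e+02]
 [ 1.53000e+00  3.14000e-01 -1.40000e-02  1.26964e+02  2.14877e+02]
 [ 1.36000e+00  3.12000e-01  3.90000e-02  1.02033e+02  2.11724e+02]
 [ 1.19000e+00  3.00000e-01  9.20000e-02  7.79940e+01  2.04399e+02]
 [ 1.02000e+00  2.81000e-01  1.41000e-01  5.55420e+01  1.93112e+02]
 [ 8.50000e-01  2.53000e-01  1.87000e-01  3.53220e+01  1.78189e+02]
 [ 6.80000e-01  2.18000e-01  2.27000e-01  1.79190e+01  1.60061e+02]
 [ 5.10000e-01  1.76000e-01  2.60000e-01  3.83400e+00  1.39250e+02]
 [ 3.40000e-01  1.30000e-01  2.86000e-01 -6.52800e+00  1.16356e+02]
 [ 1.70000e-01  7.90000e-02  3.04000e-01 -1.28670e+01  9.20390e+01]
 [ 0.00000e+00  2.70000e-02  3.13000e-01 -1.50000e+01  6.70000e+01]]
```

```bash
python3 -m crank '[[-1,[0.307,0,-0.067],[0,0,0]],[-1,[0.314,0,-0.014],[0,0,0]],[-1,[0.312,0,0.039],[0,0,0]],[-1,[0.3,0,0.092],[0,0,0]],[-1,[0.281,0,0.141],[0,0,0]]]'  
python3 d.py 55.5 0 193
python3 -m crank '[[-1,[0.253,0,0.187],[0,0,0]],[-1,[0.218,0,0.227],[0,0,0]],[-1,[0.176,0,0.26],[0,0,0]],[-1,[0.13,0,0.286],[0,0,0]],[-1,[0,0,0],[0,0,0]]]'  >/dev/null
python3 d.py -12.9 0 92
```

```text
clock: 48.8
position: [0.5754, 0.0381, 0.1942]
ee_rot: [0.003, 1.0, -0.0, 0.001]
ft_force: [2.6, -4.5, 1.1]
grip_width: 0.2
t48.80 jigpos [ 5.540e+01 -1.000e-01  1.942e+02] F [ 2.6 -4.5  1.1] grip0.200
todo shift [-0.001  0.001  0.015] turn [-0.001  0.001 -0.   ]
t49.30 jigpos [ -9.1   0.2 113.9] F [-4.8 -5.6  1.9] grip0.204
todo shift [ 0.045 -0.003  0.274] turn [-0.001 -0.007  0.001]
```

```bash
python3 -m crank '[[-1,[0.045,0,0.15],[0,0,0]],[-1,[0.02,0,0.15],[0,0,0]],[-1,[0.015,0,0.15],[0,0,0]],[-1,[0.005,0,0.08],[0,0,0]],[-1,[0,0,0],[0,0,0]]]'  >/dev/null
python3 d.py -15 0 67
python3 -c "
from h import *
crop('scene','s22.png',200,120,340,240,5)"
```

```text
t49.80 jigpos [-15.1   0.2  72.8] F [-4.8 -5.7  0.4] grip0.202
todo shift [-0.001 -0.003  0.073] turn [-0.001 -0.007  0.001]
```

View pics/s22.png

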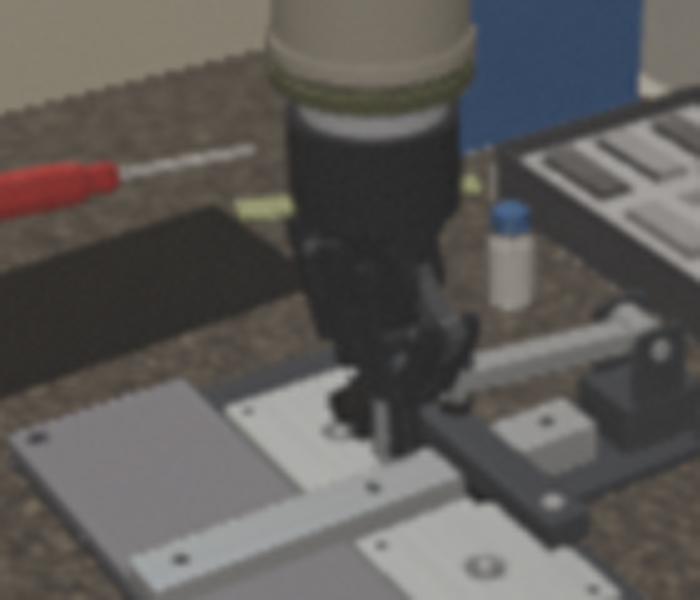

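Arm nearly down. Lower gently until contact.

```bash
python3 -m crank '[[-1,[0,0,0.03],[0,0,0]],[-1,[0,0,0.02],[0,0,0]],[-1,[0,0,0],[0,0,0]],[-1,[0,0,0],[0,0,0]],[-1,[0,0,0],[0,0,0]]]'  >/dev/null
python3 d.py -15 0 67
python3 -m crank '[[-1,[0,0,0.02],[0,0,0]],[-1,[0,0,0.02],[0,0,0]],[-1,[0,0,0],[0,0,0]],[-1,[0,0,0],[0,0,0]],[-1,[0,0,0],[0,0,0]]]'  >/dev/null
python3 d.py -15 0 67
```

```text
t50.35 jigpos [-15.1   0.2  69.5] F [-4.4 -6.8  0.7] grip0.195
todo shift [-0.001 -0.003  0.031] turn [-0.001 -0.007  0.001]
t50.85 jigpos [-15.    0.2  66.3] F [-5.4 -6.4 -0.2] grip0.199
todo shift [-0.    -0.003 -0.008] turn [-0.001 -0.007  0.001]
```

```bash
python3 -m crank '[[-1,[0,0,0.02],[0,0,0]],[-1,[0,0,0],[0,0,0]],[-1,[0,0,0],[0,0,0]],[-1,[0,0,0],[0,0,0]],[-1,[0,0,0],[0,0,0]]]'  >/dev/null
python3 d.py -15 0 67
python3 -m crank '[[-1,[0,0,0.02],[0,0,0]],[-1,[0,0,0],[0,0,0]],[-1,[0,0,0],[0,0,0]],[-1,[0,0,0],[0,0,0]],[-1,[0,0,0],[0,0,0]]]'  >/dev/null
python3 d.py -15 0 67
```

```text
t51.35 jigpos [-15.    0.2  64.7] F [-5.5 -6.4 -0.4] grip0.201
todo shift [-0.    -0.003 -0.029] turn [-0.001 -0.007  0.001]
t51.85 jigpos [-14.9   0.2  63.2] F [-5.4 -6.   0.8] grip0.201
todo shift [ 0.001 -0.003 -0.048] turn [-0.001 -0.007  0.001]
```

```bash
python3 -c "
from h import *
crop('scene','s23.png',250,160,340,230,8)"
```

```text
(no output)
```

View pics/s23.png

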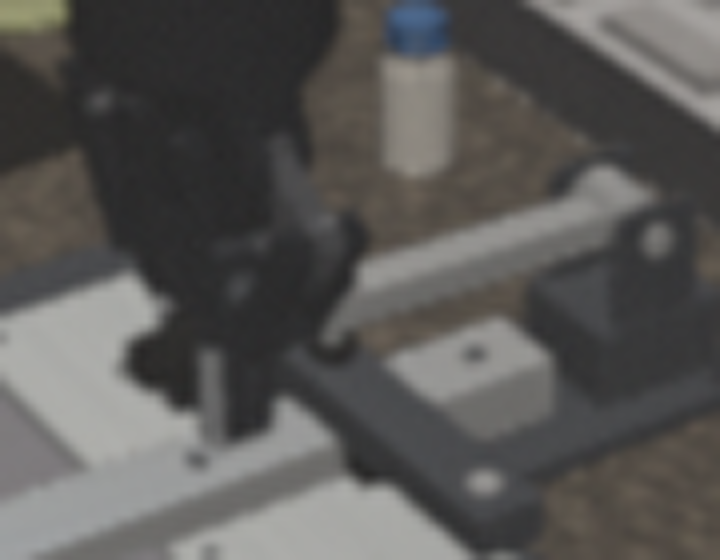

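```bash
python3 -m crank '[[-1,[0,0,0.02],[0,0,0]],[-1,[0,0,0],[0,0,0]],[0,[0,0,0],[0,0,0]],[0,[0,0,0],[0,0,0]],[0.5,[0,0,0],[0,0,0]]]'  >/dev/null
python3 d.py -15 0 67
python3 -m crank '[[1,[0,0,0],[0,0,0]],[1,[0,0,0],[0,0,0]],[1,[0,0,0],[0,0,0]],[1,[0,0,-0.1],[0,0,0]],[1,[0,0,-0.3],[0,0,0]]]'  >/dev/null
python3 -m crank '[[1,[0,0,-0.5],[0,0,0]],[1,[0,0,-0.5],[0,0,0]],[1,[0.2,0.5,-0.2],[0,0,0]],[1,[0.2,0.55,-0.1],[0,0,0]],[1,[0.2,0.55,0],[0,0,0]]]'  >/dev/null
python3 -m crank '[[1,[0,0.5,0],[0,0,0]],[1,[0,0.5,0],[0,0,0]],[1,[0,0.5,0],[0,0,0]],[1,[0,0,0],[0,0,0]],[1,[0,0,0],[0,0,0]]]'  >/dev/null
python3 d.py -15 0 67; python3 plates.py .018
python3 -c "
from h import *
crop('top','t24.png',230,150,370,280,5)
crop('scene','s24.png',180,120,350,260,4)"
```

```text
t52.40 jigpos [-13.7   2.3  62. ] F [-0.8  0.  -0.7] grip0.654
todo shift [ 0.016 -0.028 -0.063] turn [ 0.002 -0.003  0.003]
t53.90 jigpos [-62.6 250.2 198.3] F [ 0.1  0.3 -0.4] grip1.000
todo shift [-0.589 -3.132  1.635] turn [ 0.002 -0.004  0.005]
left area 577 centre [-0.3 67.6] size [74.9 89.8] askew deg 1.0
right area 625 centre [ -3.5 -68.4] size [75.1 95.7] askew deg 1.0
```

View pics/t24.png

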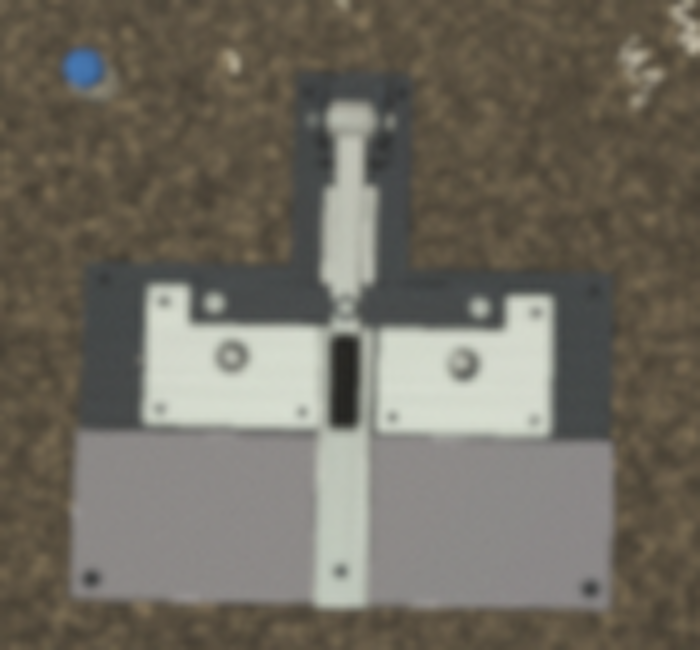

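View pics/s24.png

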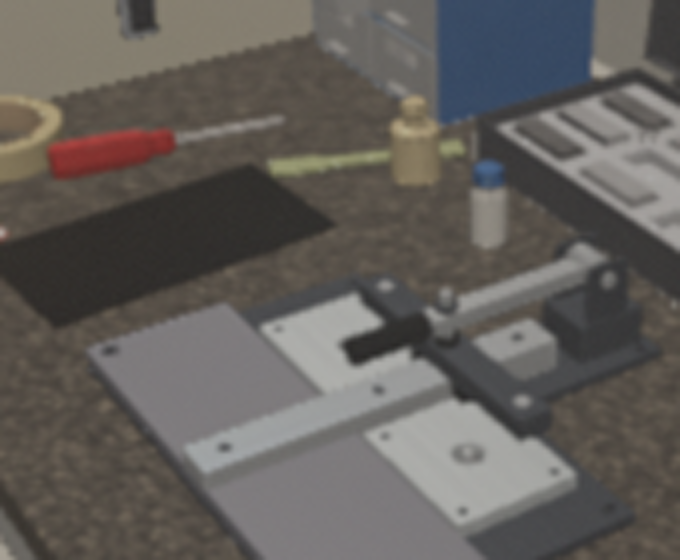

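Run:
```python
from plates import *
print(W2J(back('top',np.array([[214,303],[480,307]])/5+[230,150]-.4,.047)))
a=cv2.imread('pics/top0.png');b=manip.camera('top')
print(cv2.absdiff(a,b)[140:175,195:260].max())
print(manip.hand_in())
```

```text
[[ 29.4622563   74.78131546]
 [ 30.09117483 -75.55819474]]
11
the job is handed in; nothing more can be done
None
```

I finished the whole sequence and handed the job in at about 54 s on the robot clock. The hand-in gives no verdict, so the result rests on my own last checks.

What I did:
- **Clamp and bar:** I opened the clamp past centre, where it stayed. The bar went onto the mat.
- **Plates:** Both plates were present. I squared each against the rail and slid it on until it dropped over its pin.
- **Closing up:** I put the bar back across the rail and lowered the clamp arm onto it by the handle.

What the last checks showed:
- **Right plate:** It measures flat, with its four corner holes at z ≈ 18–19 mm. By the top camera it sits about 3 mm off its pin. The hole allows only 2 mm of play and my estimate of the jig position is good to about 2 mm, so I judged it seated within the 4 mm limit. It is the least certain result.
- **Left plate:** It sits concentric on its pin. I could measure only its two outer corner holes; both are at z ≈ 18.6 mm.
- **Bar:** It is square to the rail, with its centre at about x = 30 mm against the 28 mm seat. That is about 4 mm further from the robot than where I first saw it, and within the 12 mm tolerance.
- **Clamp arm:** It is down on the bar and looks as it did at the start. I did not measure its angle.
- **Vial and weight:** The picture around them is unchanged from the start.
- **Robot:** It stands well clear, touching nothing.

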